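# Take the degreased knob out of the dust cabinet with tongs

### The arm

A 7-joint arm with a two-finger parallel gripper is mounted at the origin on a cart in front of the work surface, level with it; the furniture and walls round the work are solid. World frame = base frame: x ahead of the robot, y to its left, z up, the work surface at z = 0. Lengths are in mm, angles in rad, forces in N, time in s.
With the tool pointing down it reaches from about 350 to 900 mm from the base axis. Payload 7.2 kg.
Tool frame: the origin (TCP) lies at the very end of the fingers, on their centre line; the grasp point (between the pads) lies 19 mm behind it (r.grasp_offset is the distance from the TCP to the grasp point, in mm); x points along the fingers, z is the direction in which the jaws open and shut, and the axes are right-handed (so a half turn about x gives the same grasp; the last joint's range is limited). The gripper opens to 85 mm and grips with 20 to 120 N. Pads are 22 mm wide; open, the fingers measure 114 mm over their backs; the gripper's body (76 mm by 85 mm) begins 54 mm behind the grasp point. The pads swing forward as they close: fully open they stand 13 mm farther back than shut.
Start: joints at [-0.068, 0.411, -0.013, 1.596, 0.006, 1.134, -0.082], TCP at [625.004, -0.011, 202.897] pointing down, gripper open.
Joint ranges: [-2.95, 2.95], [-0.29, 1.99], [-1.47, 1.44], [0.14, 2.54], [-1.03, 4.17], [0.13, 1.85], [-2.86, 2.86]. Speed limits (rad/s): [2.39, 2.39, 3.01, 3.01, 3.14, 3.14, 3.14].

### API

Orientations are given as a rotation vector (axis times angle).
In Python, from plant import r gives the robot as it stands.
- The arm moves only by the tool drive_tool, never from a script. Its argument "plan" is a list of rows, each an object with "delta_pos": the shift along the tool's x, y, z as a fraction of full scale, a list of three; "angular": the turn, a rotation vector about the tool's x, y, z as a fraction of full scale, a list of three; "grip": the finger opening in mm, from 0 to 85.4. A call has 1 to 10 rows; each row shifts and turns the commanded pose from where the row before left it, along the tool's axes as they then stand; what a row does not reach is not made up. Full scale, the value 1, is 750 mm for a shift and pi rad for a turn. A row lasts 1/10 s, in which the tool goes at most 50 mm and 8.59 degrees, less where a joint would pass 70% of its speed; a pose out of reach is approached as far as the arm can. A call with a number of a shift or a turn outside -1 to 1 is refused whole. A call with a gripper value outside its range is refused whole. The fingers move at their own pace and stop on an object; "force" is the grip in N (left out, the last holds). Time passes only in rows, so rows that do not move let the fingers close. It gives the time, the measured TCP pose, the force and the opening at its end, in the units of the state.
- r.get_state(): the state, without advancing time (a new reading comes with each control period).
- r.grab_frame(name): name is "scene" or "side" or "wrist"; returns the picture (480x640x3 uint8, red, green, blue); there is no depth.
- r.camera_params(name): a dict with "fx", "fy", "cx", "cy" (pixels), "rvec" (rotation vector, rad) and "tvec" (3), from world to camera coordinates, as OpenCV has them; the wrist camera has in their place "tool_from_camera" (4x4, takes a point from camera to tool coordinates, whose origin is the TCP and whose axes are the tool frame's). Camera axes: x right, y down, z forward; pixel columns grow to the right and rows downward; lengths in mm; the calibration is good to about 2 mm. A picture is of the moment at which its call begins: read the wrist's pose just before it. camera_params takes no time and is no camera call.
- r.close_job(): hands the job in, once; it reports no verdict.
The state is a dict: "t": time; "q": joint angles; "dq": joint speeds; "joint_torque": joint torques, N m; "tcp_pos": TCP position; "eef_rot": TCP orientation; "contact_force": force on the tool from outside, world axes, zero at the start; "wrist_torque": the same for the moment, N m; "width": finger opening in mm.
Only numpy, scipy, OpenCV 4.12 (cv2) and the standard library are available. Lean on these libraries where they do the work, as an engineer would, in place of code of your own. Each camera call takes 0.05 s, during which the arm holds its last target.

### The job

The mushroom-headed steel drawer knob in the small glazed cabinet has been degreased for spraying, so the robot's fingers and arm must not touch it. Swing the cabinet door wide open, pick up the sprung tongs, close their jaws on the stem of the knob under its head, lift it off the mat inside, bring it out through the doorway and finish while holding it still in the closed tongs in front of the cabinet, with clearly more than 10 cm of air under it. Do not put it down or let go at the end, and leave the plain knob beside it, the spray can and the roll of tape where they are.

Things in the scene. Friction and masses are not known exactly. Their poses are not given: they have to be found in the camera images.
- cabinet: grey sheet-steel cabinet fixed on the bench, 120 deep (x) x 180 wide (y) x 150 mm high; origin at the centre of its underside on the bench, x towards its back wall. Doorway in its -x face, 60 mm from the origin; inside 168 mm wide; top of the mat 18 mm, underside of the roof 144 mm above the bench. The two knobs stand on the mat, centres 32 to 46 mm behind the doorway plane
- cabinet_door (a joint): glazed door, hinged at its left edge (+y), swinging out towards the robot; 0 closed, 1.57 square to the front, stop at 1.95; starts closed or up to 0.12 ajar. Stiff hinge, no spring or latch: it stays where it is left (about 2 N at the handle). 12 mm thick, reaches 181 mm from the hinge line and from 13 to 149 mm above the bench
- door_handle (a point): point to grip on the door's upright round handle bar (10 mm diameter, upright part 78 to 138 mm above the bench, this point at 122 mm); 33 mm clear behind the bar; at the free edge, 168 mm from the hinge line along the door. Moves with the door; axes are the door's (the cabinet's when closed)
- door_hinge (a point): point on the upright hinge line of the door, at handle height; fixed to the cabinet. The closed handle lies at (-44, -168) mm (x, y in the cabinet's axes) from it; opening turns the door clockwise seen from above
- tongs: sprung steel tongs, about 265 mm long, lying flat on the bench; origin at the hinge barrel's centre on the bench, x axis along their centre line from hinge to jaws, z up. Two arms, each with a black ribbed finger rest; both arms swing alike, about the hinge barrel. Mass about 0.08 kg, nearly balanced at the finger rests
- tongs_grip (a point): midway between the finger rests, 90 mm from the hinge, 12 mm above the bench. Rests: 48 mm long (x), 24 mm tall (0 to 24 mm above the bench); 56 mm across their outer faces (y) when open, 38 when closed on a 14 mm stem. The spring pushes each arm out with about 8 N at the rests when open, 11 N closed on the stem; squeezed to 50 mm they can be carried with the jaws open
- tongs_jaws (a point): point midway between the V-shaped jaws where a stem is seated, 130 mm ahead of tongs_grip along x, at the same height. The jaws are 12 mm tall and 35 mm long and reach 16 mm beyond this point; gap between their tips about 48 mm when open (free), 35 mm with the rests squeezed to 50 mm (then 56 mm over all)
- tongs_left: left arm of the tongs (+y side of tongs) with its jaw and finger rest; origin at the hinge, same axes as tongs when the tongs are open; turns about 0.10 rad from open to closed on the stem
- tongs_right: right arm of the tongs (-y side), likewise
- knob: bare steel drawer knob with a mushroom head, standing upright; origin at the centre of its underside, z up. Foot 28 mm diameter, 5 mm tall; stem 14 mm diameter from 6 to 30 mm height; head 34 mm diameter from 31 to 47 mm. About 60 g
- plain_knob: plain cylindrical steel knob with a groove round it, 31 mm diameter, 32 mm tall, about 60 mm to one side of the other knob; either may stand on the left. Origin at the centre of its underside
- spray_can: tall spray can, 56 mm diameter, 202 mm tall, standing on the bench; leave alone
- masking_tape: roll of masking tape lying flat, 100 mm diameter, 25 mm tall; leave alone

How it is judged:
By the outcome, as a careful person would: the job done as asked, in the order asked, and still so for the second after the job is handed in, while the arm keeps its last pose, push and grip.
It also fails if it takes over 72 s, if anything falls off the work surface, if the arm or the gripper's body presses on something with over 40 N, if the wrist force passes 120 N, or if a joint passes its speed limit or range.

## Working session

There is one attempt and no reset: what is moved stays moved. The work goes in short steps, Python scripts to look and compute and a tool call to move; the robot and the scene stay as the last step left them, time stands still between calls to the robot, and variables do not carry over. Pictures are saved under pics/ and viewed, and the job is handed in when it is done.

Besides the shell and the picture viewer there is one more tool, called after "Call:" as name([rows], argument=value, ...), one row to a line, values as JSON. drive_tool: Moves the arm, as the interface text tells. Shift numbers are shares of 750 mm and turn numbers shares of pi rad, none past 1 either way. Its arguments: {"type":"object","properties":{"plan":{"type":"array"},"force":{"type":"number"}},"required":["plan"]}

```bash
ls; mkdir -p pics; python3 - <<'E'
from plant import r
import cv2
print(r.get_state())
for n in ["scene","side","wrist"]:
    p=r.camera_params(n); print(n,p)
    cv2.imwrite(f"pics/{n}0.png",r.grab_frame(n)[:,:,::-1])
E
```

```text
pics
{'t': 0.0, 'q': array([-0.06816794,  0.41188762, -0.01272496,  1.59708593,  0.00558507,
        1.13432845, -0.08223222]), 'dq': array([-5.12021725e-04, -9.28608615e-04, -5.42621151e-04,  8.23426923e-05,
        8.78839819e-05, -8.45538617e-04, -1.95437101e-03]), 'joint_torque': array([-1.18789325e-03, -6.00636005e+01,  6.81361444e-01, -2.99419034e+01,
        1.37590774e-02,  1.04116063e-02,  2.51732433e-05]), 'tcp_pos': array([ 6.24423820e+02, -5.47215186e-02,  2.02043565e+02]), 'eef_rot': array([-5.26223623e-05,  1.57246725e+00, -1.05865275e-04]), 'contact_force': array([ 0.76120503,  0.21382028, -0.19838759]), 'wrist_torque': array([ 0.02520712, -0.01613692,  0.02969804]), 'width': 85.79223783646717}
scene {'fx': 533.0312499614286, 'fy': 533.0312499614286, 'cx': 323.38109104922717, 'cy': 242.42686401783334, 'rvec': array([ 1.10432379, -1.94984649,  1.26534947]), 'tvec': array([304.36199624, 265.72765483, 968.90378424])}
side {'fx': 544.0259040098813, 'fy': 544.0259040098813, 'cx': 317.5507904367838, 'cy': 243.16807838914957, 'rvec': array([ 2.05872527, -0.8280684 ,  0.42432874]), 'tvec': array([-361.94489647,  297.53890962, 1279.87782468])}
wrist {'fx': 425.1461508955444, 'fy': 425.1461508955444, 'cx': 322.13453157696205, 'cy': 239.68291248048428, 'tool_from_camera': array([[-7.66276859e-05, -3.00293530e-01,  9.53846838e-01,
        -1.71598863e+02],
       [-9.66754269e-04, -9.53846373e-01, -3.00293461e-01,
         7.60728548e+01],
       [ 9.99999530e-01, -9.45146295e-04, -2.17219012e-04,
        -1.39990157e-01],
       [ 0.00000000e+00,  0.00000000e+00,  0.00000000e+00,
         1.00000000e+00]])}
```

View pics/scene0.png

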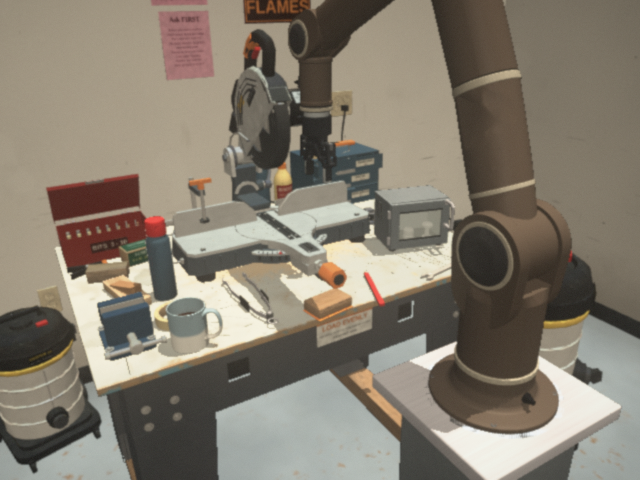

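View pics/side0.png

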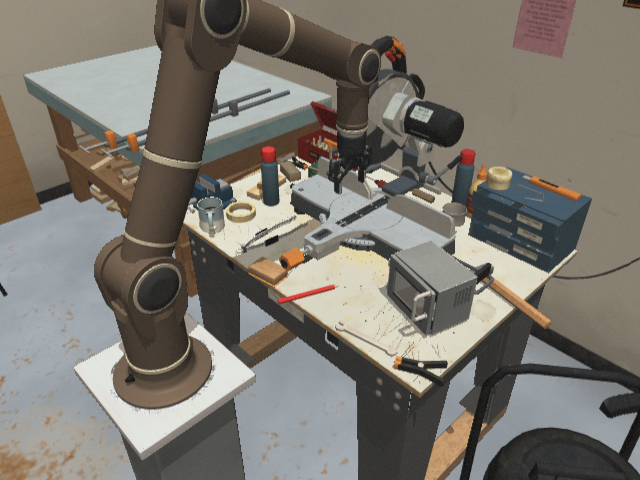

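View pics/wrist0.png

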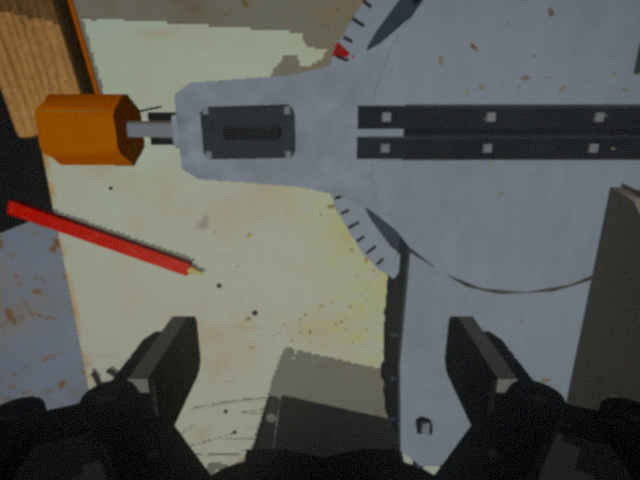

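Scene: cabinet at right (~(412,218) scene, (432,290) side), tongs on the bench at scene (250,298), side (270,235); a saw stands between. Zooming in.

```bash
cat > h.py <<'E'
import numpy as np, cv2
from scipy.spatial.transform import Rotation as R
from plant import r
def cam(n, st=None):
    p=r.camera_params(n)
    K=np.array([[p['fx'],0,p['cx']],[0,p['fy'],p['cy']],[0,0,1]])
    if n!='wrist':
        Rm=R.from_rotvec(p['rvec']).as_matrix(); return K,Rm,np.array(p['tvec'])
    st=st or r.get_state()
    T=np.eye(4);T[:3,:3]=R.from_rotvec(st['eef_rot']).as_matrix();T[:3,3]=st['tcp_pos']
    M=np.linalg.inv(T@p['tool_from_camera']); return K,M[:3,:3],M[:3,3]
def ray(c,uv):
    K,Rm,t=c; d=Rm.T@(np.linalg.inv(K)@np.array([uv[0],uv[1],1.])); return -Rm.T@t, d/np.linalg.norm(d)
def onz(c,uv,z):
    o,d=ray(c,uv); return o+d*(z-o[2])/d[2]
def tri(obs):
    A=np.zeros((3,3));b=np.zeros(3);L=[]
    for c,uv in obs:
        o,d=ray(c,uv);P=np.eye(3)-np.outer(d,d);A+=P;b+=P@o;L.append((o,P))
    x=np.linalg.solve(A,b); return x,[round(float(np.linalg.norm(P@(x-o))),1) for o,P in L]
def proj(c,X):
    K,Rm,t=c; p=K@(Rm@np.asarray(X,float)+t); return p[:2]/p[2]
def crop(img,x0,y0,x1,y1,s,name):
    cv2.imwrite(name,cv2.resize(img[y0:y1,x0:x1],None,fx=s,fy=s,interpolation=cv2.INTER_CUBIC))
E
python3 - <<'E'
from h import *
for n in ['scene','side']:
    c=cam(n); print(n,-c[1].T@c[2])
    for x,y in [(400,300),(600,300),(600,-300),(400,-300)]: print((x,y),proj(c,(x,y,0)).round())
s=cv2.imread('pics/scene0.png');d=cv2.imread('pics/side0.png')
crop(s,360,170,480,290,5,'pics/s1.png');crop(d,370,220,490,340,5,'pics/d1.png')
crop(s,130,200,290,360,5,'pics/s2.png') if 0 else crop(s,140,240,290,350,5,'pics/s2.png')
crop(d,180,140,330,260,5,'pics/d2.png')
E
```

```text
scene [-529.60484828  647.24278002  634.52142817]
(400, 300) [251. 333.]
(600, 300) [219. 295.]
(600, -300) [411. 243.]
(400, -300) [459. 268.]
side [-339.58483461 -883.10093726  981.03803781]
(400, 300) [227. 247.]
(600, 300) [276. 223.]
(600, -300) [423. 312.]
(400, -300) [373. 350.]
```

View pics/s1.png

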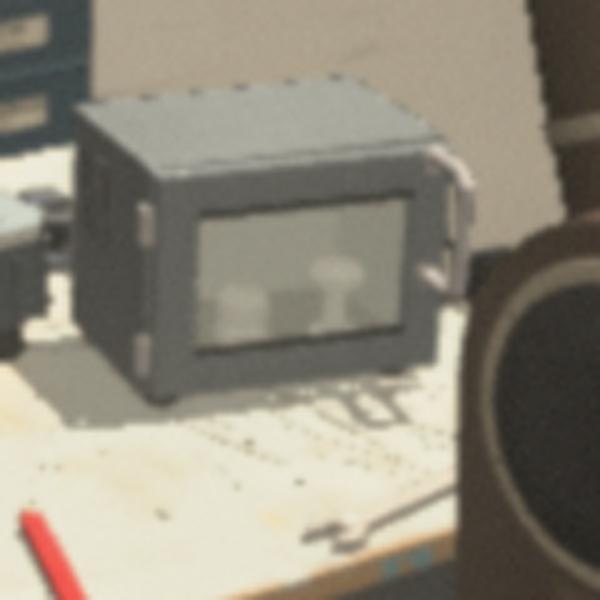

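View pics/d1.png

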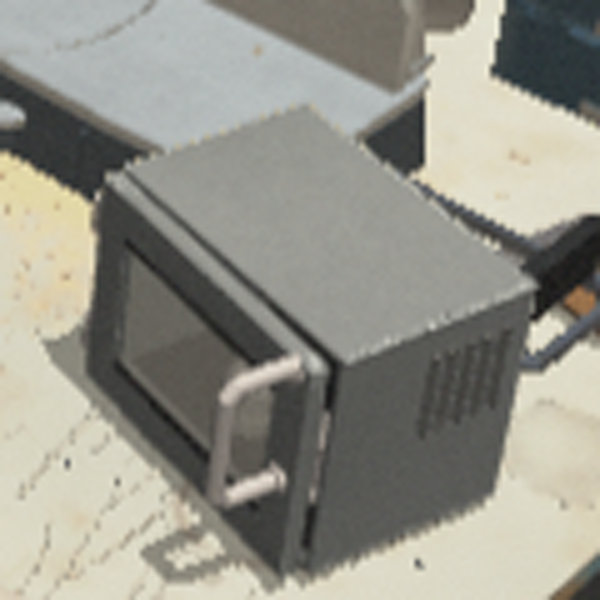

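View pics/s2.png

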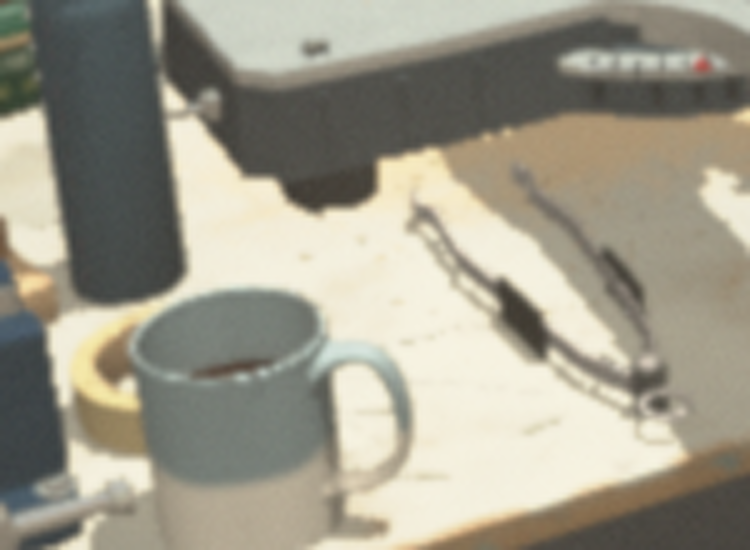

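View pics/d2.png

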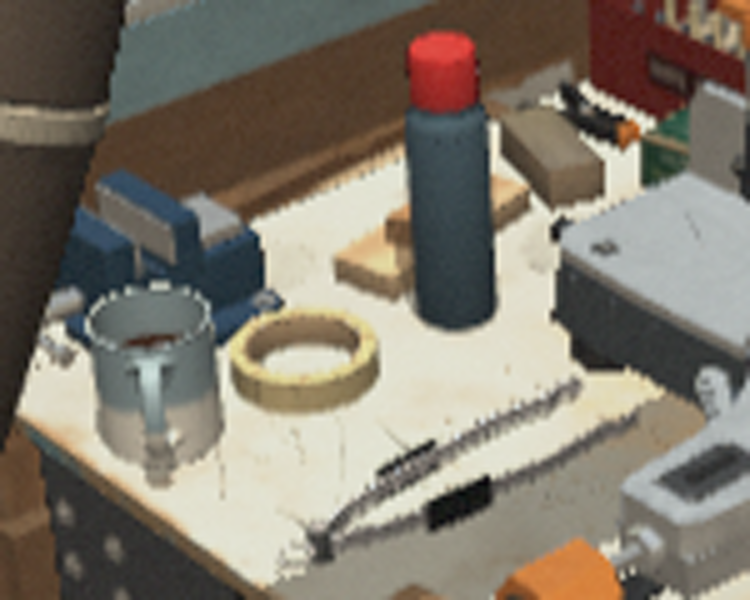

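```bash
python3 - <<'E'
from h import *
S=cam('scene');D=cam('side')
s=lambda u,v:(360+u/5,170+v/5)
d=lambda u,v:(370+u/5,220+v/5)
print('FL',tri([(S,s(158,178)),(D,d(108,178))]))
for n,p in dict(FL=(128,165),FR=(343,362),BR=(535,290),BL=(308,105)).items(): print('side z150',n,onz(D,d(*p),150).round(1))
for n,p in dict(FL=(158,178),FR=(435,147),BL=(78,105),BR=(345,75)).items(): print('scene z150',n,onz(S,s(*p),150).round(1))
print('handle top bend',tri([(S,s(470,185)),(D,d(228,398))]), 'bot',tri([(S,s(462,290)),(D,d(216,498))]))
s=lambda u,v:(140+u/5,240+v/5)
d=lambda u,v:(180+u/5,140+v/5)
print('hinge',tri([(S,s(650,370)),(D,d(320,543))]),'tipL',tri([(S,s(415,200)),(D,d(575,383))]),'tipR',tri([(S,s(520,170)),(D,d(635,412))]))
print('restL',tri([(S,s(522,305)),(D,d(408,460))]),'restR',tri([(S,s(625,275)),(D,d(460,503))]))
print('can',onz(D,d(452,320),0),'tape',onz(D,d(303,365),12))
E
```

```text
FL (array([ 573.16956424, -200.53391022,  144.4634286 ]), [1.1, 1.1])
side z150 FL [ 584.7 -204.   150. ]
side z150 FR [ 536.3 -373.8  150. ]
side z150 BR [ 647.2 -406.3  150. ]
side z150 BL [ 695.2 -235.8  150. ]
scene z150 FL [ 558.3 -189.8  150. ]
scene z150 FR [ 515.6 -348.5  150. ]
scene z150 BL [ 686.1 -227.8  150. ]
scene z150 BR [ 645.2 -394.8  150. ]
handle top bend (array([ 485.78728663, -346.41524782,  138.67150644]), [1.9, 1.9]) bot (array([ 485.76290207, -347.20051794,   76.26009335]), [1.6, 1.6])
hinge (array([423.77118507, 241.66937355,  15.53444828]), [2.2, 2.2]) tipL (array([654.39760785, 269.00123951,  11.2231584 ]), [2.0, 2.0]) tipR (array([654.98321341, 211.51381147,  13.6807997 ]), [3.2, 3.2])
restL (array([512.62003168, 268.14052468,  17.44451039]), [1.5, 1.5]) restR (array([511.27451213, 214.50378384,  15.39256137]), [1.4, 1.4])
can [661.50060863 405.10341388   0.        ] tape [540.27297631 413.90897061  12.        ]
```

```bash
cat >> h.py <<'E'
import json
def pose(st=None):
    st=st or r.get_state(); return np.array(st['tcp_pos']),R.from_rotvec(st['eef_rot'])
def down(yaw): # tool x down, tool z at world yaw
    z=np.array([np.cos(yaw),np.sin(yaw),0]);x=np.array([0,0,-1.]);y=np.cross(z,x)
    return R.from_matrix(np.c_[x,y,z])
def plan(p0,R0,p1,R1,n,grip,rest=0):
    w=(R0.inv()*R1).as_rotvec(); p,Q=np.array(p0,float),R0; rows=[]
    for i in range(1,n+1):
        tp=p0+(p1-p0)*i/n; tQ=R0*R.from_rotvec(w*i/n)
        d=(Q.inv().apply(tp-p)/750).round(3); a=((Q.inv()*tQ).as_rotvec()/np.pi).round(3)
        if np.linalg.norm(d*750)>49 or np.linalg.norm(a)*180>8.5: print('TOO FAST',d,a)
        rows.append(dict(delta_pos=(d+0.).tolist(),angular=(a+0.).tolist(),grip=grip))
        p=p+Q.apply(d*750);Q=Q*R.from_rotvec(a*np.pi)
    print(json.dumps(rows)); print('end',p.round(1),(p-p1).round(1)); return p,Q
E
python3 - <<'E'
from h import *
p,Q=pose(); t=np.radians(74)
p,Q=plan(p,Q,np.array([420,-310,270.]),down(t),10,85)
S=cam('scene');D=cam('side')
# saw handle orange / saw arm
print('orange',tri([(S,(331,274)),(D,(291,257))]))
print('saw table corner near cabinet', onz(D,(303,235),60))
E
```

```text
[{"delta_pos": [-0.009, -0.041, -0.027], "angular": [-0.041, 0.0, 0.0], "grip": 85}, {"delta_pos": [-0.009, -0.038, -0.033], "angular": [-0.041, 0.0, 0.0], "grip": 85}, {"delta_pos": [-0.009, -0.033, -0.037], "angular": [-0.041, 0.0, 0.0], "grip": 85}, {"delta_pos": [-0.009, -0.028, -0.04], "angular": [-0.041, 0.0, 0.0], "grip": 85}, {"delta_pos": [-0.009, -0.022, -0.045], "angular": [-0.042, 0.0, 0.0], "grip": 85}, {"delta_pos": [-0.009, -0.017, -0.046], "angular": [-0.041, 0.0, 0.0], "grip": 85}, {"delta_pos": [-0.009, -0.01, -0.049], "angular": [-0.041, 0.0, 0.0], "grip": 85}, {"delta_pos": [-0.009, -0.004, -0.049], "angular": [-0.041, 0.0, 0.0], "grip": 85}, {"delta_pos": [-0.009, 0.002, -0.05], "angular": [-0.041, 0.0, 0.0], "grip": 85}, {"delta_pos": [-0.009, 0.009, -0.048], "angular": [-0.041, 0.0, 0.0], "grip": 85}]
end [ 419.8 -309.6  270. ] [-0.2  0.4  0. ]
orange (array([457.7025787 ,  64.20847879,  56.68075365]), [1.8, 1.8])
saw table corner near cabinet [555.93335623 120.32141325  60.        ]
```

Call:
drive_tool([
  {"delta_pos":[-0.009,-0.041,-0.027],"angular":[-0.041,0.0,0.0],"grip":85},
  {"delta_pos":[-0.009,-0.038,-0.033],"angular":[-0.041,0.0,0.0],"grip":85},
  {"delta_pos":[-0.009,-0.033,-0.037],"angular":[-0.041,0.0,0.0],"grip":85},
  {"delta_pos":[-0.009,-0.028,-0.04],"angular":[-0.041,0.0,0.0],"grip":85},
  {"delta_pos":[-0.009,-0.022,-0.045],"angular":[-0.042,0.0,0.0],"grip":85},
  {"delta_pos":[-0.009,-0.017,-0.046],"angular":[-0.041,0.0,0.0],"grip":85},
  {"delta_pos":[-0.009,-0.01,-0.049],"angular":[-0.041,0.0,0.0],"grip":85},
  {"delta_pos":[-0.009,-0.004,-0.049],"angular":[-0.041,0.0,0.0],"grip":85},
  {"delta_pos":[-0.009,0.002,-0.05],"angular":[-0.041,0.0,0.0],"grip":85},
  {"delta_pos":[-0.009,0.009,-0.048],"angular":[-0.041,0.0,0.0],"grip":85},
])

```text
t: 1.15
tcp_pos: [418.9, -310.8, 270.6]
eef_rot: [-1.005, 1.327, 1.005]
contact_force: [0.5, 0.3, 0.9]
width: 85.1
```

```bash
python3 - <<'E'
from h import *
s=r.get_state(); print(s['t'],s['tcp_pos'],s['eef_rot'],s['contact_force'],s['q'])
cv2.imwrite("pics/w1.png",r.grab_frame('wrist')[:,:,::-1]); np.save('w1.npy',np.r_[s['tcp_pos'],s['eef_rot']])
E
```

```text
1.15 [ 418.86332477 -310.76220851  270.55681267] [-1.00455383  1.3267331   1.00478318] [0.53668197 0.32564636 0.92116171] [ 0.57579987  0.18211324 -0.03542541  1.7484279   0.0068964   1.21133609
  1.83484272]
```

View pics/w1.png

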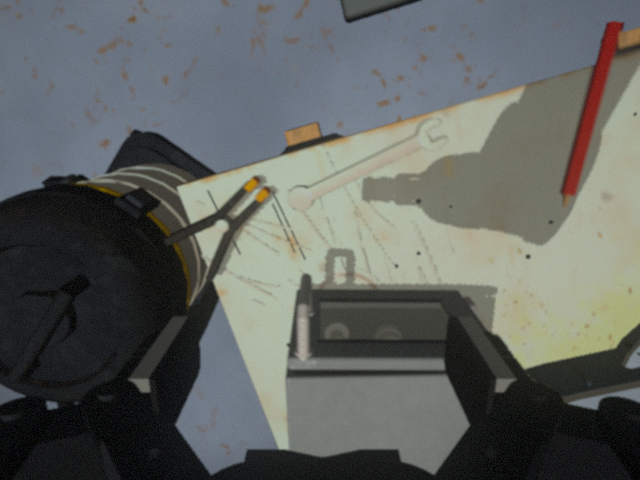

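```bash
python3 - <<'E'
from h import *
crop(cv2.imread('pics/w1.png'),260,240,500,400,3.3,'pics/w1c.png')
E
```

```text
(no output)
```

View pics/w1c.png

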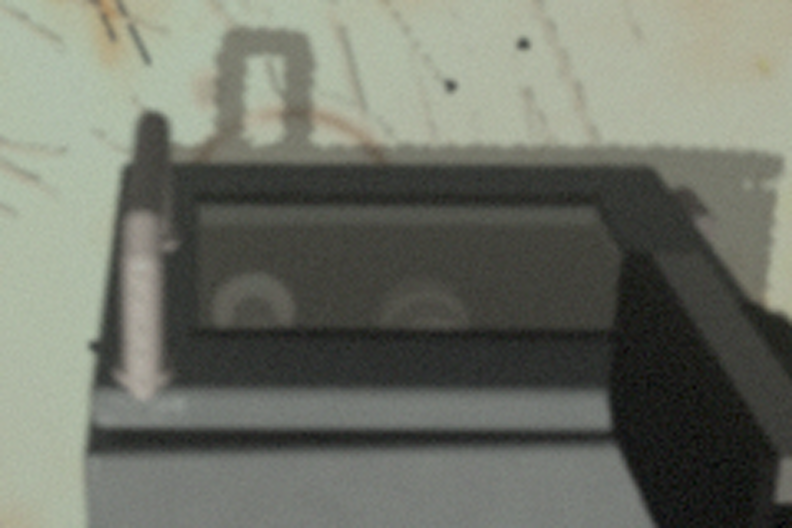

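```bash
python3 - <<'E'
from h import *
w=np.load('w1.npy'); st=dict(tcp_pos=w[:3],eef_rot=w[3:]); W=cam('wrist',st);S=cam('scene');D=cam('side')
f=lambda u,v:(260+u/3.3,240+v/3.3)
a=lambda q:np.degrees(np.arctan2(q[1],q[0]))
o1=onz(W,f(100,390),149);o2=onz(W,f(610,387),149);i1=onz(W,f(96,428),149);i2=onz(W,f(610,428),149)
r1=onz(W,f(90,455),150);r2=onz(W,f(610,443),150)
print(o1,o2,a(o2-o1));print(i1,i2,a(i2-i1));print(r1,r2,a(r2-r1))
print('bar top wrist', onz(W,f(143,218),138),onz(W,f(144,228),133), 'bot',onz(W,f(153,118),78))
s=lambda u,v:(360+u/5,170+v/5)
d=lambda u,v:(370+u/5,220+v/5)
print(tri([(S,s(470,185)),(D,d(228,398)),(W,f(143,225))]))
# side roof edges
for n,p in dict(FL=(130,168),FR=(343,362),BR=(535,290),BL=(308,105)).items(): print(n,onz(D,d(*p),150).round(1))
E
```

```text
[ 521.49437901 -366.80744266  149.        ] [ 553.98997885 -248.80270284  149.        ] 74.60375524717549
[ 531.35171977 -370.84828499  149.        ] [ 565.24092327 -250.95502267  149.        ] 74.2164476223168
[ 537.59999057 -374.22164054  150.        ] [ 568.64850172 -251.88620301  150.        ] 75.75912186100604
bar top wrist [ 485.74324151 -345.90161199  138.        ] [ 490.69988906 -347.33969298  133.        ] bot [ 484.74785835 -345.32773469   78.        ]
(array([ 486.42135276, -346.39873715,  138.59549206]), [2.3, 1.6, 0.7])
FL [ 583.4 -206.4  150. ]
FR [ 536.3 -373.8  150. ]
BR [ 647.2 -406.3  150. ]
BL [ 695.2 -235.8  150. ]
```

The wrist view agrees with the others: bar at about (486,-346), cabinet y-axis at ~74.3°. Planning the handle approach.

```bash
python3 - <<'E'
from h import *
p,Q=pose(); t=np.radians(74.3)
p,Q=plan(p,Q,np.array([486,-346.3,180.]),down(t),4,45)
p,Q=plan(p,Q,np.array([486,-346.3,103.]),down(t),4,45)
E
```

```text
[{"delta_pos": [0.031, -0.025, -0.003], "angular": [0.0, 0.0, 0.0], "grip": 45}, {"delta_pos": [0.03, -0.026, -0.003], "angular": [0.001, -0.001, 0.0], "grip": 45}, {"delta_pos": [0.031, -0.025, -0.003], "angular": [0.0, 0.0, 0.0], "grip": 45}, {"delta_pos": [0.03, -0.026, -0.003], "angular": [0.0, 0.0, 0.0], "grip": 45}]
end [ 486.1 -346.5  180.3] [ 0.1 -0.2  0.3]
[{"delta_pos": [0.026, 0.0, 0.0], "angular": [0.0, 0.0, 0.0], "grip": 45}, {"delta_pos": [0.026, 0.0, 0.0], "angular": [0.0, 0.0, 0.0], "grip": 45}, {"delta_pos": [0.025, 0.0, 0.0], "angular": [0.0, 0.0, 0.0], "grip": 45}, {"delta_pos": [0.026, 0.0, 0.0], "angular": [0.0, 0.0, 0.0], "grip": 45}]
end [ 486.1 -346.5  103. ] [ 0.1 -0.2  0. ]
```

Call:
drive_tool([
  {"delta_pos":[0.031,-0.025,-0.003],"angular":[0.0,0.0,0.0],"grip":45},
  {"delta_pos":[0.03,-0.026,-0.003],"angular":[0.001,-0.001,0.0],"grip":45},
  {"delta_pos":[0.031,-0.025,-0.003],"angular":[0.0,0.0,0.0],"grip":45},
  {"delta_pos":[0.03,-0.026,-0.003],"angular":[0.0,0.0,0.0],"grip":45},
  {"delta_pos":[0,0,0],"angular":[0,0,0],"grip":45},
])

```text
t: 1.7
tcp_pos: [491.3, -338.2, 174.8]
eef_rot: [-0.993, 1.329, 1.005]
contact_force: [-0.0, 0.3, -0.6]
width: 44.9
```

```bash
python3 - <<'E'
from h import *
s=r.get_state(); print(s['t'],s['tcp_pos'],s['eef_rot'],s['contact_force'],s['width'])
cv2.imwrite("pics/w2.png",r.grab_frame('wrist')[:,:,::-1]); np.save('w2.npy',np.r_[s['tcp_pos'],s['eef_rot']])
E
```

```text
1.7 [ 491.25006391 -338.22214188  174.81646513] [-0.99270026  1.32871462  1.00455024] [-0.03518066  0.25977202 -0.58546554] 44.93148806541648
```

View pics/w2.png

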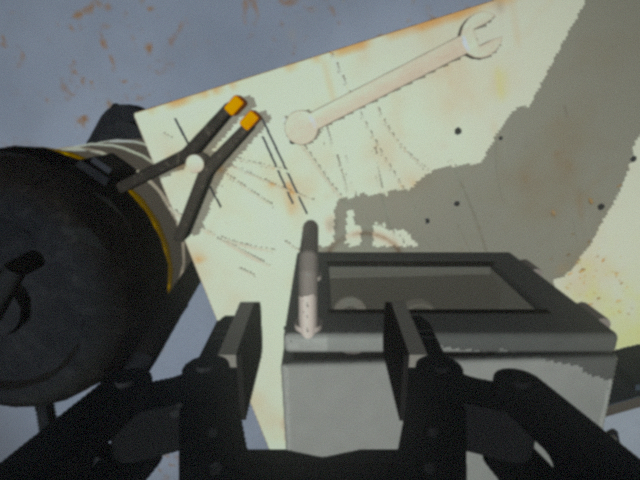

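```bash
python3 - <<'E'
from h import *
s=r.get_state(); print(s['t'],s['tcp_pos'],s['eef_rot'],s['dq'].round(3))
w=np.load('w2.npy'); st=dict(tcp_pos=w[:3],eef_rot=w[3:]); W2=cam('wrist',st)
print('bar in w2 pred',proj(W2,(485.8,-346.2,138)),proj(W2,(485,-345.5,78)))
print(onz(W2,(309,256),138))
crop(cv2.imread('pics/w2.png'),270,200,430,360,4,'pics/w2c.png')
E
```

```text
1.75 [ 490.76680889 -338.46197412  176.66646724] [-0.99358536  1.32854491  1.00317177] [ 0.006 -0.052  0.008 -0.006  0.001  0.019  0.005]
bar in w2 pred [305.63424859 254.890153  ] [309.24598813 223.25337611]
[ 486.87695564 -344.69766812  138.        ]
```

View pics/w2c.png

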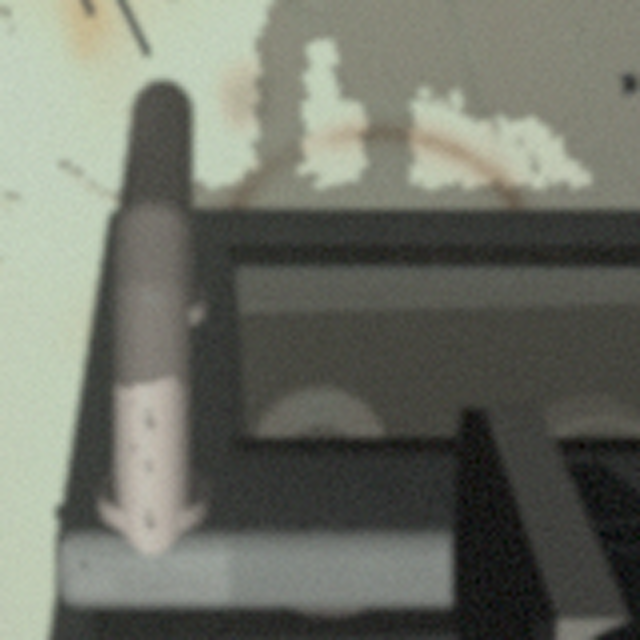

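Call:
drive_tool([
  {"delta_pos":[0,0,0],"angular":[0,0,0],"grip":45},
  {"delta_pos":[0,0,0],"angular":[0,0,0],"grip":45},
  {"delta_pos":[0,0,0],"angular":[0,0,0],"grip":45},
  {"delta_pos":[0,0,0],"angular":[0,0,0],"grip":45},
])

```text
t: 2.15
tcp_pos: [491.1, -339.5, 179.9]
eef_rot: [-0.997, 1.327, 0.998]
contact_force: [-0.0, 0.2, -0.6]
width: 45.4
```

```bash
python3 - <<'E'
from h import *
s=r.get_state(); print(s['t'],s['tcp_pos'],s['eef_rot'],s['dq'].round(3))
w=r.grab_frame('wrist')[:,:,::-1];cv2.imwrite("pics/w3.png",w); W=cam('wrist',s)
print('bar in w3 pred',proj(W,(485.8,-346.2,138)),proj(W,(485,-345.5,78)))
crop(w,270,180,430,340,4,'pics/w3c.png')
p,Q=pose(s); t=np.radians(74.3)
p,Q=plan(p,Q,np.array([486,-346.3,103.]),down(t),5,45)
E
```

```text
2.15 [ 491.14039876 -339.46788994  179.85989161] [-0.99739576  1.3267722   0.99825049] [ 0.001  0.006 -0.001  0.     0.002 -0.001  0.001]
bar in w3 pred [308.41708854 250.83940449] [311.60619236 219.97041752]
[{"delta_pos": [0.02, 0.001, -0.002], "angular": [-0.001, 0.0, 0.0], "grip": 45}, {"delta_pos": [0.021, 0.001, -0.002], "angular": [0.0, 0.0, 0.0], "grip": 45}, {"delta_pos": [0.02, 0.001, -0.003], "angular": [-0.001, 0.001, 0.0], "grip": 45}, {"delta_pos": [0.021, 0.0, -0.002], "angular": [0.0, 0.0, 0.0], "grip": 45}, {"delta_pos": [0.02, 0.001, -0.002], "angular": [-0.001, 0.0, 0.0], "grip": 45}]
end [ 486.1 -346.5  103.3] [ 0.1 -0.2  0.3]
```

View pics/w3c.png

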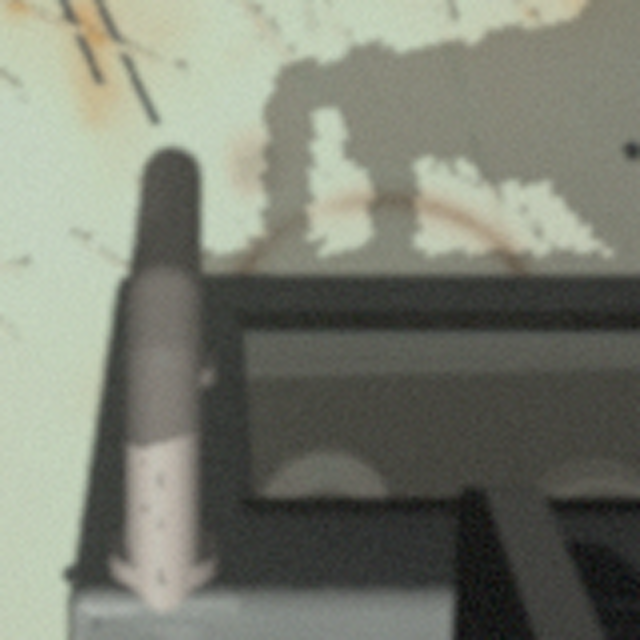

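Call:
drive_tool([
  {"delta_pos":[0.02,0.001,-0.002],"angular":[-0.001,0.0,0.0],"grip":45},
  {"delta_pos":[0.021,0.001,-0.002],"angular":[0.0,0.0,0.0],"grip":45},
  {"delta_pos":[0.02,0.001,-0.002],"angular":[-0.001,0.001,0.0],"grip":45},
  {"delta_pos":[0.021,0.0,-0.002],"angular":[0.0,0.0,0.0],"grip":45},
  {"delta_pos":[0.02,0.001,-0.002],"angular":[-0.001,0.0,0.0],"grip":45},
  {"delta_pos":[0,0,0],"angular":[0,0,0],"grip":45},
  {"delta_pos":[0,0,0],"angular":[0,0,0],"grip":45},
  {"delta_pos":[0,0,0],"angular":[0,0,0],"grip":45},
], force=25)

```text
t: 3.0
tcp_pos: [486.9, -345.8, 103.4]
eef_rot: [-1.007, 1.325, 1.004]
contact_force: [0.7, -0.2, 1.0]
width: 45.2
```

```bash
python3 - <<'E'
from h import *
s=r.get_state(); print(s['t'],s['tcp_pos'],s['eef_rot'],s['contact_force'])
for n in ['wrist','side']:
    w=r.grab_frame(n)[:,:,::-1];cv2.imwrite(f"pics/{n}4.png",w)
    if n=='side': crop(w,330,180,490,340,4,'pics/side4c.png')
E
```

```text
3.0 [ 486.8773173  -345.82193084  103.43559764] [-1.00663918  1.3254991   1.00420879] [ 0.66382853 -0.15936784  1.02992753]
```

View pics/wrist4.png

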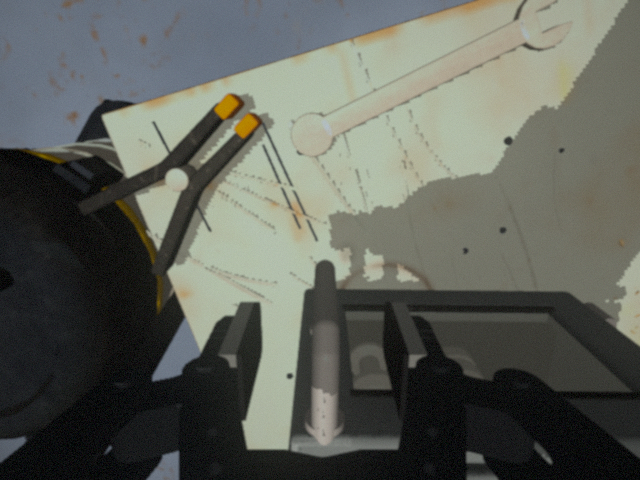

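View pics/side4c.png

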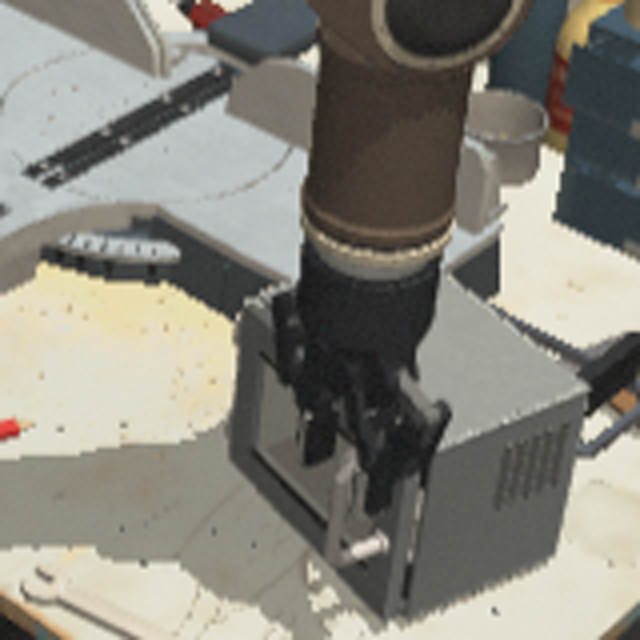

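Call:
drive_tool([
  {"delta_pos":[0,0,0],"angular":[0,0,0],"grip":5},
  {"delta_pos":[0,0,0],"angular":[0,0,0],"grip":5},
  {"delta_pos":[0,0,0],"angular":[0,0,0],"grip":5},
  {"delta_pos":[0,0,0],"angular":[0,0,0],"grip":5},
  {"delta_pos":[0,0,0],"angular":[0,0,0],"grip":5},
], force=30)

```text
t: 3.6
tcp_pos: [486.9, -344.9, 102.8]
eef_rot: [-1.006, 1.325, 1.006]
contact_force: [0.6, 4.3, 3.6]
width: 8.5
```

Call:
drive_tool([
  {"delta_pos":[0,0.0066,0.002],"angular":[0.0095,0,0],"grip":5},
  {"delta_pos":[0,0.0133,0.0039],"angular":[0.019,0,0],"grip":5},
  {"delta_pos":[0,0.0133,0.0039],"angular":[0.019,0,0],"grip":5},
  {"delta_pos":[0,0.0133,0.0039],"angular":[0.019,0,0],"grip":5},
  {"delta_pos":[0,0,0],"angular":[0,0,0],"grip":5},
])

```text
t: 4.1
tcp_pos: [457.3, -322.2, 102.8]
eef_rot: [-0.845, 1.398, 0.845]
contact_force: [3.6, 4.5, 3.3]
width: 8.7
```

Call:
drive_tool([
  {"delta_pos":[0,0.0133,0.0039],"angular":[0.019,0,0],"grip":5},
  {"delta_pos":[0,0.0133,0.0039],"angular":[0.019,0,0],"grip":5},
  {"delta_pos":[0,0.0133,0.0039],"angular":[0.019,0,0],"grip":5},
  {"delta_pos":[0,0.0133,0.0039],"angular":[0.019,0,0],"grip":5},
  {"delta_pos":[0,0.0133,0.0039],"angular":[0.019,0,0],"grip":5},
  {"delta_pos":[0,0.0133,0.0039],"angular":[0.019,0,0],"grip":5},
  {"delta_pos":[0,0,0],"angular":[0,0,0],"grip":5},
])

```text
t: 4.8
tcp_pos: [421.1, -272.8, 102.7]
eef_rot: [-0.571, 1.491, 0.569]
contact_force: [8.3, 4.4, -2.1]
width: 8.8
```

```bash
python3 - <<'E'
from h import *
s=r.get_state(); p=s['tcp_pos'];Q=R.from_rotvec(s['eef_rot']); print(p,s['contact_force'],s['wrist_torque'],Q.as_matrix()[:,2],np.hypot(*(p[:2]-[573.9,-196.5])), np.hypot(486.9-573.9,-344.9+196.5))
w=r.grab_frame('side')[:,:,::-1]; crop(w,300,180,490,340,4,'pics/side5c.png')
E
```

```text
[ 421.05697737 -272.82159935  102.7477245 ] [ 8.34924035  4.38100706 -2.08861193] [ 1.1698147  -1.74036277 -0.02899221] [0.74574074 0.66622986 0.00291702] 170.8390356272617 172.02197534036165
```

View pics/side5c.png

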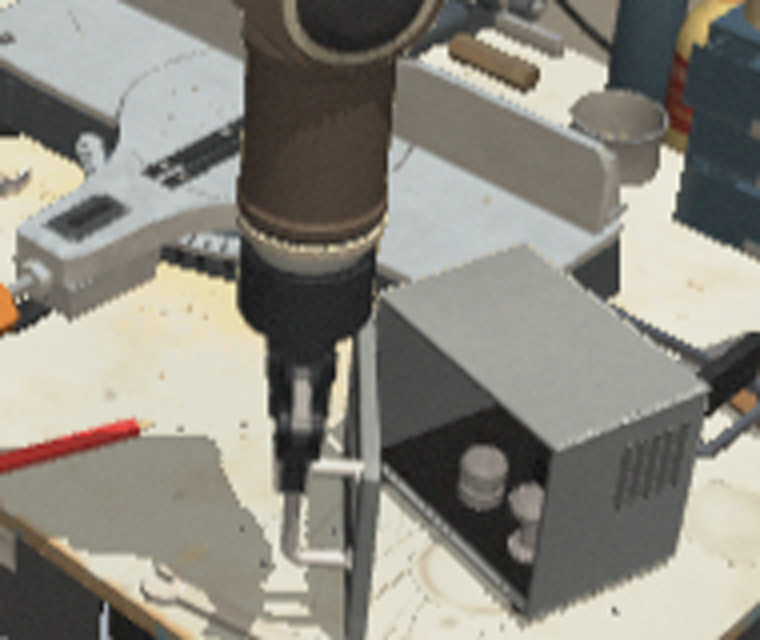

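Call:
drive_tool([
  {"delta_pos":[0,0.0133,0.0045],"angular":[0.019,0,0],"grip":5},
  {"delta_pos":[0,0.0133,0.0045],"angular":[0.019,0,0],"grip":5},
  {"delta_pos":[0,0.0133,0.0043],"angular":[0.019,0,0],"grip":5},
  {"delta_pos":[0,0.0133,0.0043],"angular":[0.019,0,0],"grip":5},
  {"delta_pos":[0,0.0133,0.0041],"angular":[0.019,0,0],"grip":5},
  {"delta_pos":[0,0.0133,0.0041],"angular":[0.019,0,0],"grip":5},
  {"delta_pos":[0,0.0133,0.0041],"angular":[0.019,0,0],"grip":5},
  {"delta_pos":[0,0,0],"angular":[0,0,0],"grip":5},
])

```text
t: 5.65
tcp_pos: [403.4, -203.4, 102.8]
eef_rot: [-0.245, 1.554, 0.242]
contact_force: [6.3, 1.4, -2.7]
width: 8.4
```

```bash
python3 - <<'E'
from h import *
s=r.get_state(); p=s['tcp_pos'];Q=R.from_rotvec(s['eef_rot']); z=Q.as_matrix()[:,2];print(p,s['contact_force'],s['wrist_torque'],np.degrees(np.arctan2(z[1],z[0])),np.hypot(*(p[:2]-[573.9,-196.5])))
print('F tool',Q.inv().apply(s['contact_force']),s['q'].round(2))
E
```

```text
[ 403.41640912 -203.38486531  102.76748697] [ 6.26362453  1.36094599 -2.73219934] [ 0.38690742 -1.4163685  -0.01905368] 17.786599965132606 170.62255457193177
F tool [ 2.75272754 -0.61194734  6.37166313] [ 0.25  0.24  0.13  2.12 -0.04  0.78  0.71]
```

Call:
drive_tool([
  {"delta_pos":[0,0.0133,0.0043],"angular":[0.019,0,0],"grip":5},
  {"delta_pos":[0,0.0133,0.0043],"angular":[0.019,0,0],"grip":5},
  {"delta_pos":[0,0.0133,0.0043],"angular":[0.019,0,0],"grip":5},
  {"delta_pos":[0,0.0133,0.0041],"angular":[0.019,0,0],"grip":5},
  {"delta_pos":[0,0.0133,0.0041],"angular":[0.019,0,0],"grip":5},
  {"delta_pos":[0,0.0133,0.0041],"angular":[0.019,0,0],"grip":5},
  {"delta_pos":[0,0.0133,0.0041],"angular":[0.019,0,0],"grip":5},
  {"delta_pos":[0,0.0133,0.0041],"angular":[0.019,0,0],"grip":5},
  {"delta_pos":[0,0.0133,0.0041],"angular":[0.019,0,0],"grip":5},
  {"delta_pos":[0,0,0],"angular":[0,0,0],"grip":5},
])

```text
t: 6.65
tcp_pos: [424.2, -113.4, 102.7]
eef_rot: [0.177, 1.561, -0.178]
contact_force: [3.4, -0.6, 2.1]
width: 8.8
```

Call:
drive_tool([
  {"delta_pos":[0,0.0133,0.0041],"angular":[0.019,0,0],"grip":5},
  {"delta_pos":[0,0.0133,0.0041],"angular":[0.019,0,0],"grip":5},
  {"delta_pos":[0,0.0133,0.0041],"angular":[0.019,0,0],"grip":5},
  {"delta_pos":[0,0.0133,0.0041],"angular":[0.019,0,0],"grip":5},
  {"delta_pos":[0,0,0],"angular":[0,0,0],"grip":5},
])

```text
t: 7.15
tcp_pos: [448.0, -79.6, 102.7]
eef_rot: [0.363, 1.538, -0.363]
contact_force: [1.3, -0.5, 5.9]
width: 8.6
```

```bash
python3 - <<'E'
from h import *
s=r.get_state(); p=s['tcp_pos'];Q=R.from_rotvec(s['eef_rot']); z=Q.as_matrix()[:,2];print(p,s['contact_force'],s['wrist_torque'],np.degrees(np.arctan2(z[1],z[0])),np.hypot(*(p[:2]-[573.9,-196.5])))
print('F tool',Q.inv().apply(s['contact_force']),s['q'].round(2))
w=r.grab_frame('side')[:,:,::-1]; crop(w,270,180,490,340,3.6,'pics/side6c.png')
E
```

```text
[447.95295522 -79.615684   102.69412907] [ 1.28093135 -0.47907771  5.92303269] [-0.17928964 -0.48589664 -0.08371059] -26.524312985622934 171.82724293923735
F tool [-5.92055827  0.14451322  1.37066502] [-0.08  0.25  0.18  2.12 -0.06  0.78 -0.33]
```

View pics/side6c.png

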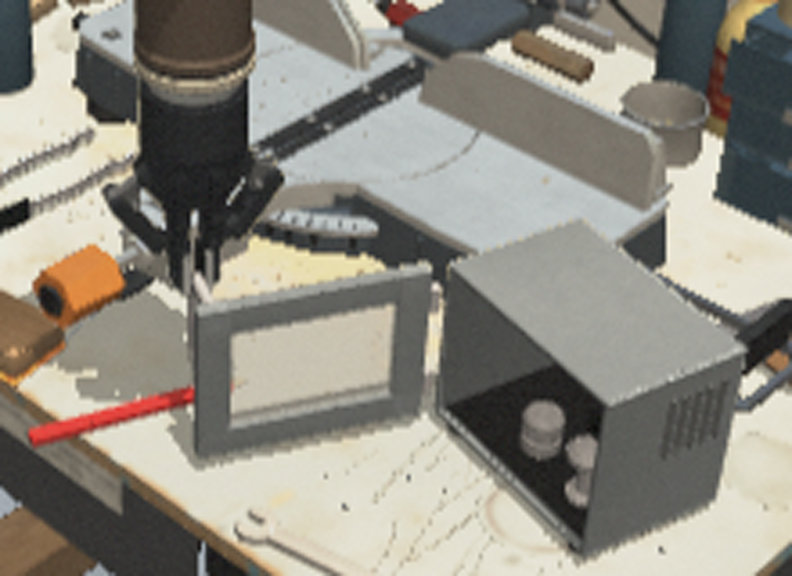

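```bash
python3 - <<'E'
from h import *
p,Q=pose()
p=p.copy();p[2]=243
p,Q=plan(p,Q,np.array([480,241,230.]),down(np.pi/2),15,85)
E
```

```text
[{"delta_pos": [0.001, 0.027, -0.01], "angular": [-0.043, 0.0, 0.0], "grip": 85}, {"delta_pos": [0.001, 0.028, -0.007], "angular": [-0.043, 0.0, 0.0], "grip": 85}, {"delta_pos": [0.001, 0.028, -0.002], "angular": [-0.043, 0.0, 0.0], "grip": 85}, {"delta_pos": [0.002, 0.029, 0.001], "angular": [-0.043, 0.0, 0.0], "grip": 85}, {"delta_pos": [0.001, 0.028, 0.005], "angular": [-0.044, 0.0, 0.0], "grip": 85}, {"delta_pos": [0.001, 0.027, 0.009], "angular": [-0.043, 0.0, 0.0], "grip": 85}, {"delta_pos": [0.001, 0.026, 0.013], "angular": [-0.043, 0.0, 0.0], "grip": 85}, {"delta_pos": [0.001, 0.024, 0.016], "angular": [-0.043, 0.0, 0.0], "grip": 85}, {"delta_pos": [0.001, 0.022, 0.019], "angular": [-0.043, 0.0, 0.0], "grip": 85}, {"delta_pos": [0.001, 0.018, 0.021], "angular": [-0.043, 0.0, 0.0], "grip": 85}, {"delta_pos": [0.002, 0.016, 0.024], "angular": [-0.043, 0.0, 0.0], "grip": 85}, {"delta_pos": [0.001, 0.012, 0.026], "angular": [-0.043, 0.0, 0.0], "grip": 85}, {"delta_pos": [0.001, 0.009, 0.028], "angular": [-0.044, 0.0, 0.0], "grip": 85}, {"delta_pos": [0.001, 0.005, 0.028], "angular": [-0.043, 0.0, 0.001], "grip": 85}, {"delta_pos": [0.001, 0.001, 0.028], "angular": [-0.043, 0.0, 0.0], "grip": 85}]
end [479.7 240.7 230.1] [-0.3 -0.3  0.1]
```

Call:
drive_tool([
  {"delta_pos":[0,0,0],"angular":[0,0,0],"grip":50},
  {"delta_pos":[0,0,0],"angular":[0,0,0],"grip":50},
  {"delta_pos":[0,0,0],"angular":[0,0,0],"grip":50},
  {"delta_pos":[-0.02,0,0],"angular":[0,0,0],"grip":50},
  {"delta_pos":[-0.033,0,0],"angular":[0,0,0],"grip":50},
  {"delta_pos":[-0.04,0,0],"angular":[0,0,0],"grip":50},
  {"delta_pos":[-0.05,0,0],"angular":[0,0,0],"grip":60},
  {"delta_pos":[-0.044,0,0],"angular":[0,0,0],"grip":85},
])

```text
t: 8.0
tcp_pos: [446.3, -79.5, 244.0]
eef_rot: [0.363, 1.541, -0.363]
contact_force: [0.1, -0.4, -0.0]
width: 72.9
```

Call:
drive_tool([
  {"delta_pos":[0.001,0.027,-0.01],"angular":[-0.043,0.0,0.0],"grip":85},
  {"delta_pos":[0.001,0.028,-0.007],"angular":[-0.043,0.0,0.0],"grip":85},
  {"delta_pos":[0.001,0.028,-0.002],"angular":[-0.043,0.0,0.0],"grip":85},
  {"delta_pos":[0.002,0.029,0.001],"angular":[-0.043,0.0,0.0],"grip":85},
  {"delta_pos":[0.001,0.028,0.005],"angular":[-0.044,0.0,0.0],"grip":85},
  {"delta_pos":[0.001,0.027,0.009],"angular":[-0.043,0.0,0.0],"grip":85},
  {"delta_pos":[0.001,0.026,0.013],"angular":[-0.043,0.0,0.0],"grip":85},
  {"delta_pos":[0.001,0.024,0.016],"angular":[-0.043,0.0,0.0],"grip":85},
  {"delta_pos":[0.001,0.022,0.019],"angular":[-0.043,0.0,0.0],"grip":85},
  {"delta_pos":[0.001,0.018,0.021],"angular":[-0.043,0.0,0.0],"grip":85},
])

```text
t: 9.0
tcp_pos: [468.5, 134.9, 234.0]
eef_rot: [-0.7, 1.456, 0.7]
contact_force: [-0.5, -0.0, 0.3]
width: 84.9
```

Call:
drive_tool([
  {"delta_pos":[0.002,0.016,0.024],"angular":[-0.043,0.0,0.0],"grip":85},
  {"delta_pos":[0.001,0.012,0.026],"angular":[-0.043,0.0,0.0],"grip":85},
  {"delta_pos":[0.001,0.009,0.028],"angular":[-0.044,0.0,0.0],"grip":85},
  {"delta_pos":[0.001,0.005,0.028],"angular":[-0.043,0.0,0.001],"grip":85},
  {"delta_pos":[0.001,0.001,0.028],"angular":[-0.043,0.0,0.0],"grip":85},
  {"delta_pos":[0,0,0],"angular":[0,0,0],"grip":85},
  {"delta_pos":[0,0,0],"angular":[0,0,0],"grip":85},
  {"delta_pos":[0,0,0],"angular":[0,0,0],"grip":85},
])

```text
t: 9.8
tcp_pos: [479.7, 239.9, 229.6]
eef_rot: [-1.204, 1.214, 1.208]
contact_force: [-0.1, 0.7, -0.4]
width: 84.7
```

```bash
python3 - <<'E'
from h import *
s=r.get_state(); print(s['t'],s['tcp_pos'],s['eef_rot'],s['contact_force'],s['q'].round(2))
cv2.imwrite("pics/w7.png",r.grab_frame('wrist')[:,:,::-1]); np.save('w7.npy',np.r_[s['tcp_pos'],s['eef_rot']])
cv2.imwrite("pics/side7.png",r.grab_frame('side')[:,:,::-1])
cv2.imwrite("pics/scene7.png",r.grab_frame('scene')[:,:,::-1])
crop(cv2.imread('pics/scene7.png'),300,170,480,290,4.4,'pics/scene7c.png')
crop(cv2.imread('pics/side7.png'),300,200,480,335,4.4,'pics/side7c.png')
E
```

```text
9.8 [479.67660446 239.88892449 229.63189635] [-1.2044091   1.21423777  1.20828231] [-0.08476036  0.70051084 -0.43418191] [-0.37  0.25 -0.22  1.76  0.06  1.14  0.96]
```

View pics/w7.png

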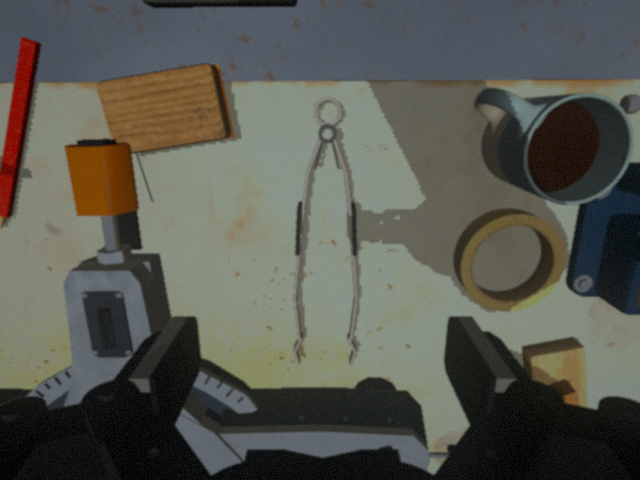

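View pics/scene7c.png

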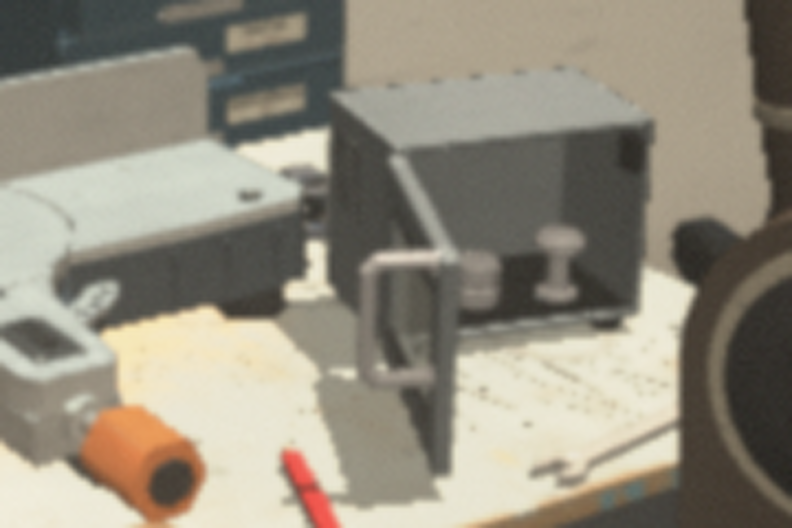

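View pics/side7c.png

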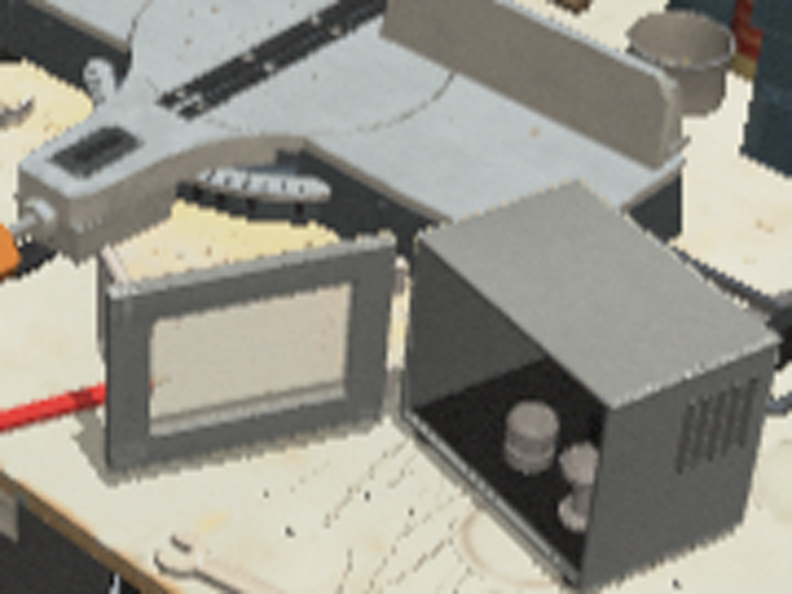

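```bash
python3 - <<'E'
from h import *
w=np.load('w7.npy'); W=cam('wrist',dict(tcp_pos=w[:3],eef_rot=w[3:]));S=cam('scene');D=cam('side')
im=cv2.imread('pics/w7.png');g=cv2.cvtColor(im,cv2.COLOR_BGR2GRAY)
m=((g<60)*255).astype(np.uint8)
n,l,stt,cen=cv2.connectedComponentsWithStats(m)
for i in range(1,n):
    if stt[i,4]>60 and 280<cen[i][0]<380 and 180<cen[i][1]<280: print(stt[i],cen[i],[onz(W,cen[i],z).round(1) for z in (12,20,24)])
for nm,p in dict(hinge=(328,133),jL=(353,350),jR=(298,350),tipL=(354,362),tipR=(297,362)).items(): print(nm,onz(W,p,12).round(1),onz(W,p,18).round(1))
crop(im,270,90,390,380,2,'pics/w7c.png')
d=lambda u,v:(180+u/5,140+v/5)
s=lambda u,v:(140+u/5,240+v/5)
print('hinge3',tri([(W,(328,133)),(D,d(320,543)),(S,s(650,370))]))
# knobs
s=lambda u,v:(300+u/4.4,170+v/4.4)
d=lambda u,v:(300+u/4.4,200+v/4.4)
print('head top',tri([(S,s(561,234)),(D,d(580,458))]))
print('foot',tri([(S,s(557,295)),(D,d(578,520))]))
print('plain top',tri([(S,s(479,258)),(D,d(532,412))]), onz(D,d(532,412),50))
print('knob head side z65',onz(D,d(580,455),65),'scene z58', onz(S,s(561,240),57), 'foot side z18', onz(D,d(577,515),20),'scene',onz(S,s(556,293),20))
E
```

```text
[296 202   5  52 142] [298.32394366 228.02112676] [array([512.8, 216.2,  12. ]), array([510.5, 216.7,  20. ]), array([509.4, 216.9,  24. ])]
[352 202   5  53 188] [353.62765957 228.11702128] [array([513.1, 268.8,  12. ]), array([510.9, 268.2,  20. ]), array([509.8, 267.9,  24. ])]
hinge [425.1 244.5  12. ] [424.8 244.5  18. ]
jL [645.2 270.3  12. ] [641.5 269.8  18. ]
jR [644.9 212.9  12. ] [641.2 213.3  18. ]
tipL [659.7 271.6  12. ] [655.7 271.1  18. ]
tipR [659.3 211.5  12. ] [655.4 212.   18. ]
hinge3 (array([424.48118525, 242.89334823,  15.03588396]), [1.7, 2.5, 2.3])
head top (array([ 576.85866786, -336.46404828,   62.85943474]), [1.4, 1.4])
foot (array([ 579.93879431, -339.80470161,   16.2019018 ]), [0.4, 0.4])
plain top (array([ 599.96587735, -285.7578843 ,   50.39330468]), [2.9, 2.9]) [ 604.3368647  -283.37672298   50.        ]
knob head side z65 [ 578.6541832  -335.25060183   65.        ] scene z58 [ 576.97064461 -337.95861522   57.        ] foot side z18 [ 579.8807745  -338.71937513   20.        ] scene [ 575.3408002  -335.05314585   20.        ]
```

View pics/w7c.png

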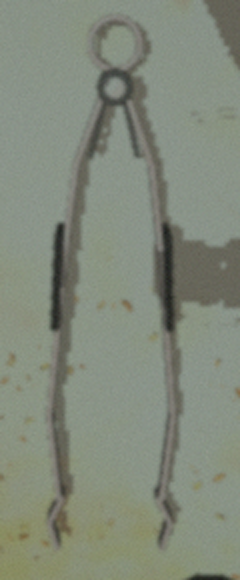

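```bash
python3 - <<'E'
from h import *
p,Q=pose(); T=down(np.radians(89.4))
p,Q=plan(p,Q,np.array([513,242.4,60.]),T,6,80)
p,Q=plan(p,Q,np.array([513,242.4,5.]),T,4,80)
E
```

```text
[{"delta_pos": [0.038, -0.007, 0.0], "angular": [0.0, 0.0, 0.0], "grip": 80}, {"delta_pos": [0.038, -0.008, 0.001], "angular": [0.001, 0.0, 0.0], "grip": 80}, {"delta_pos": [0.037, -0.007, 0.0], "angular": [0.0, 0.0, 0.0], "grip": 80}, {"delta_pos": [0.038, -0.008, 0.001], "angular": [0.0, 0.0, -0.001], "grip": 80}, {"delta_pos": [0.038, -0.007, 0.0], "angular": [0.001, 0.0, 0.0], "grip": 80}, {"delta_pos": [0.038, -0.008, 0.001], "angular": [0.0, 0.0, 0.0], "grip": 80}]
end [513.3 242.4  59.7] [ 0.3 -0.  -0.3]
[{"delta_pos": [0.018, 0.0, 0.0], "angular": [0.0, 0.0, 0.0], "grip": 80}, {"delta_pos": [0.018, 0.0, 0.0], "angular": [0.0, 0.0, 0.0], "grip": 80}, {"delta_pos": [0.019, 0.0, 0.0], "angular": [0.0, 0.0, 0.0], "grip": 80}, {"delta_pos": [0.018, 0.0, 0.0], "angular": [0.0, 0.0, 0.0], "grip": 80}]
end [513.3 242.4   4.9] [ 0.3  0.  -0.1]
```

Call:
drive_tool([
  {"delta_pos":[0.038,-0.007,0.0],"angular":[0.0,0.0,0.0],"grip":80},
  {"delta_pos":[0.038,-0.008,0.001],"angular":[0.001,0.0,0.0],"grip":80},
  {"delta_pos":[0.037,-0.007,0.0],"angular":[0.0,0.0,0.0],"grip":80},
  {"delta_pos":[0.038,-0.008,0.001],"angular":[0.0,0.0,-0.001],"grip":80},
  {"delta_pos":[0.038,-0.007,0.0],"angular":[0.001,0.0,0.0],"grip":80},
  {"delta_pos":[0.038,-0.008,0.001],"angular":[0.0,0.0,0.0],"grip":80},
  {"delta_pos":[0,0,0],"angular":[0,0,0],"grip":80},
  {"delta_pos":[0,0,0],"angular":[0,0,0],"grip":80},
  {"delta_pos":[0,0,0],"angular":[0,0,0],"grip":80},
])

```text
t: 10.85
tcp_pos: [513.9, 243.9, 61.3]
eef_rot: [-1.203, 1.21, 1.202]
contact_force: [0.9, 0.4, 0.6]
width: 79.9
```

```bash
python3 - <<'E'
from h import *
s=r.get_state(); print(s['t'],s['tcp_pos'],s['eef_rot'],s['contact_force'],s['q'].round(2))
W=cam('wrist',s)
cv2.imwrite("pics/w8.png",r.grab_frame('wrist')[:,:,::-1])
p,Q=pose(s); T=down(np.radians(89.4))
plan(p,Q,np.array([513,242.4,5.]),T,5,80)
im=cv2.imread('pics/w8.png');g=cv2.cvtColor(im,cv2.COLOR_BGR2GRAY)
for y in (12,24): print(proj(W,(513,214.4,y)),proj(W,(513,270.4,y)))
E
```

```text
10.85 [513.89494838 243.91961711  61.25955488] [-1.20295411  1.21027592  1.20249651] [0.91128524 0.39329003 0.55548729] [-0.38  0.48 -0.19  1.87  0.12  0.8   0.93]
[{"delta_pos": [0.015, 0.0, 0.0], "angular": [0.0, 0.0, 0.0], "grip": 80}, {"delta_pos": [0.015, 0.001, -0.001], "angular": [0.0, 0.0, 0.0], "grip": 80}, {"delta_pos": [0.015, 0.0, 0.0], "angular": [0.0, 0.0, 0.0], "grip": 80}, {"delta_pos": [0.015, 0.0, -0.001], "angular": [0.001, 0.0, 0.001], "grip": 80}, {"delta_pos": [0.015, 0.0, 0.0], "angular": [0.0, 0.001, 0.0], "grip": 80}]
end [513.2 242.5   5. ] [0.2 0.1 0. ]
[269.6564061  251.24083988] [371.62864373 250.3081823 ]
[266.99222368 258.78219287] [374.21784951 257.80362859]
```

View pics/w8.png

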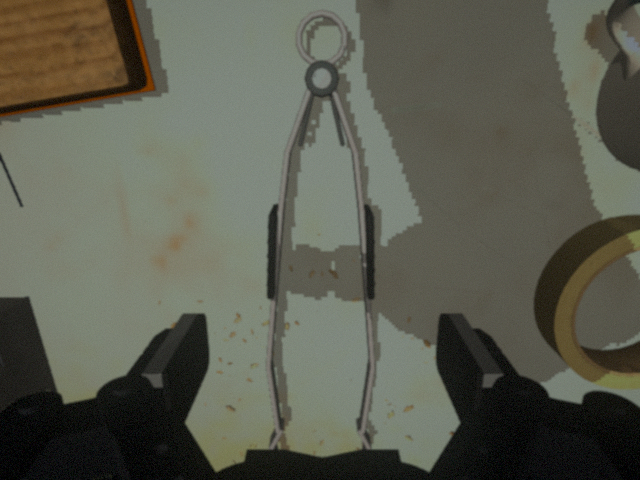

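Call:
drive_tool([
  {"delta_pos":[0.015,0.001,0.0],"angular":[0.0,0.0,0.0],"grip":75},
  {"delta_pos":[0.015,0.001,0.0],"angular":[0.0,0.0,0.0],"grip":75},
  {"delta_pos":[0.015,0.0,-0.001],"angular":[0.0,0.0,0.0],"grip":75},
  {"delta_pos":[0.015,0.0,0.0],"angular":[0.001,0.0,0.001],"grip":75},
  {"delta_pos":[0.014,0.0,0.0],"angular":[0.0,0.001,0.0],"grip":75},
  {"delta_pos":[0,0,0],"angular":[0,0,0],"grip":75},
  {"delta_pos":[0,0,0],"angular":[0,0,0],"grip":75},
])

```text
t: 11.6
tcp_pos: [511.4, 242.9, 3.6]
eef_rot: [-1.202, 1.219, 1.203]
contact_force: [-0.2, 0.0, 0.0]
width: 75.0
```

Call:
drive_tool([
  {"delta_pos":[0,0,0],"angular":[0,0,0],"grip":60},
  {"delta_pos":[0,0,0],"angular":[0,0,0],"grip":54},
  {"delta_pos":[0,0,0],"angular":[0,0,0],"grip":50},
  {"delta_pos":[0,0,0],"angular":[0,0,0],"grip":49},
  {"delta_pos":[0,0,0],"angular":[0,0,0],"grip":49},
  {"delta_pos":[0,0,0],"angular":[0,0,0],"grip":49},
], force=60)

```text
t: 12.2
tcp_pos: [511.7, 242.8, 4.2]
eef_rot: [-1.202, 1.218, 1.202]
contact_force: [-0.8, 0.1, 0.3]
width: 48.9
```

```bash
python3 - <<'E'
from h import *
s=r.get_state(); print(s['t'],s['tcp_pos'],s['eef_rot'],s['contact_force'],s['width'])
cv2.imwrite("pics/w9.png",r.grab_frame('wrist')[:,:,::-1])
E
```

```text
12.2 [511.68565197 242.82497451   4.16645499] [-1.20150956  1.21824937  1.2020809 ] [-0.84952974  0.05862259  0.34176587] 48.918435400180506
```

View pics/w9.png

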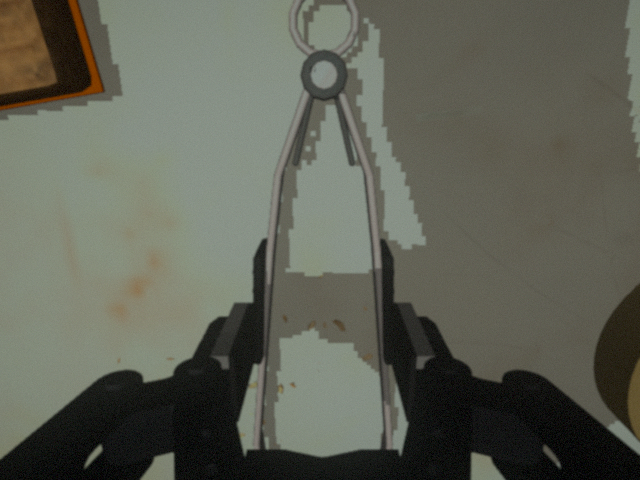

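```bash
python3 - <<'E'
from h import *
w=np.load('w1.npy'); W=cam('wrist',dict(tcp_pos=w[:3],eef_rot=w[3:]));S=cam('scene');D=cam('side')
f=lambda u,v:(260+u/3.3,240+v/3.3)
print(onz(W,f(254,313),65),onz(W,f(254,313),58))
s=lambda u,v:(300+u/4.4,170+v/4.4)
d=lambda u,v:(300+u/4.4,200+v/4.4)
print(tri([(W,f(254,313)),(S,s(561,231)),(D,d(580,452))]))
for nm,c,f_ in (('scene7',S,s),('side7',D,d)):
    im=cv2.imread(f'pics/{nm}.png')
    x,y=proj(c,(578,-337,42)).astype(int)
    crop(im,x-35,y-30,x+35,y+30,10,f'pics/{nm}k.png'); print(nm,x-35,y-30)
p,Q=pose()
p,Q=plan(p,Q,np.array([505,242.8,250]),Q,8,49)
E
```

```text
[ 558.98136911 -335.7583613    65.        ] [ 562.95914841 -336.59625302   58.        ]
(array([ 568.98270758, -335.32458511,   66.40389819]), [9.4, 3.7, 7.6])
scene7 391 199
side7 396 280
[{"delta_pos": [-0.041, 0.001, 0.0], "angular": [0.0, 0.0, 0.0], "grip": 49}, {"delta_pos": [-0.041, 0.001, 0.0], "angular": [0.0, 0.0, 0.0], "grip": 49}, {"delta_pos": [-0.041, 0.002, 0.0], "angular": [0.0, 0.0, 0.0], "grip": 49}, {"delta_pos": [-0.041, 0.001, 0.0], "angular": [0.0, 0.0, 0.0], "grip": 49}, {"delta_pos": [-0.041, 0.001, -0.001], "angular": [0.0, 0.0, 0.0], "grip": 49}, {"delta_pos": [-0.041, 0.001, 0.0], "angular": [0.0, 0.0, 0.0], "grip": 49}, {"delta_pos": [-0.041, 0.002, 0.0], "angular": [0.0, 0.0, 0.0], "grip": 49}, {"delta_pos": [-0.041, 0.001, 0.0], "angular": [0.0, 0.0, 0.0], "grip": 49}]
end [504.9 242.7 250.1] [-0.1 -0.1  0.1]
```

View pics/scene7k.png

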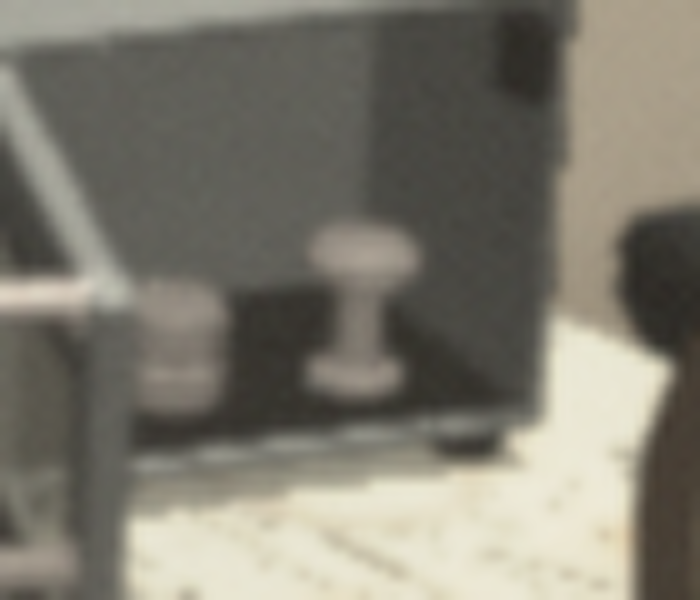

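View pics/side7k.png

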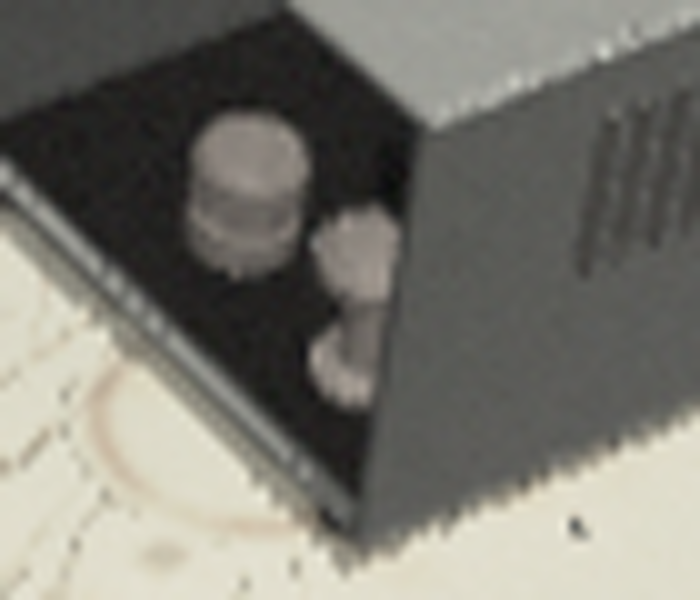

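Call:
drive_tool([
  {"delta_pos":[-0.015,0,0],"angular":[0,0,0],"grip":49},
  {"delta_pos":[-0.03,0,0],"angular":[0,0,0],"grip":49},
  {"delta_pos":[-0.04,0.001,0],"angular":[0,0,0],"grip":49},
  {"delta_pos":[-0.045,0.001,0],"angular":[0,0,0],"grip":49},
  {"delta_pos":[-0.05,0.001,0],"angular":[0,0,0],"grip":49},
  {"delta_pos":[-0.05,0.001,0],"angular":[0,0,0],"grip":49},
  {"delta_pos":[-0.05,0.001,0],"angular":[0,0,0],"grip":49},
  {"delta_pos":[-0.048,0.001,0],"angular":[0,0,0],"grip":49},
  {"delta_pos":[0,0,0],"angular":[0,0,0],"grip":49},
  {"delta_pos":[0,0,0],"angular":[0,0,0],"grip":49},
])

```text
t: 13.25
tcp_pos: [508.1, 243.6, 251.6]
eef_rot: [-1.202, 1.216, 1.201]
contact_force: [-0.1, -0.3, -0.0]
width: 48.8
```

```bash
python3 - <<'E'
from h import *
S=cam('scene');D=cam('side')
st=dict(tcp_pos=[491.14,-339.47,179.86],eef_rot=[-0.99739576,1.3267722,0.99825049]);W=cam('wrist',st)
s=lambda u,v:(391+u/10,199+v/10)
d=lambda u,v:(396+u/10,280+v/10)
print('w3 head z65',onz(W,(352,308),65))
print('head',tri([(S,s(363,252)),(D,d(376,255))]))
print('foot',tri([(S,s(354,375)),(D,d(361,360))]))
print('stem',tri([(S,s(358,318)),(D,d(368,322))]))
print('head3',tri([(S,s(363,235)),(D,d(376,235)),(W,(352,308))]))
print('plain',tri([(S,s(185,345)),(D,d(248,200))]))
s_=r.get_state();print(s_['tcp_pos'],s_['eef_rot'],s_['contact_force'])
p,Q=pose(s_); T=down(np.radians(74.3))
p,Q=plan(p,Q,np.array([440,0,252.]),down(np.radians(82)),8,49)
p,Q=plan(p,Q,np.array([377,-281,230.]),T,9,49)
E
```

```text
w3 head z65 [ 561.38034825 -337.30212436   65.        ]
head (array([ 581.02595796, -339.65179159,   57.60285199]), [1.4, 1.4])
foot (array([ 582.24100171, -339.28553745,   19.18034114]), [2.5, 2.5])
stem (array([ 581.47159601, -340.23670306,   35.81231851]), [0.7, 0.7])
head3 (array([ 572.22600791, -337.71526213,   64.52975439]), [3.9, 7.7, 9.5])
plain (array([ 598.70661802, -289.11692524,   33.28737745]), [1.4, 1.4])
[508.08948228 243.59678535 251.57186564] [-1.20175108  1.21600932  1.20103067] [-0.10794463 -0.25867686 -0.0441779 ]
[{"delta_pos": [0.0, 0.011, -0.041], "angular": [0.005, 0.0, 0.0], "grip": 49}, {"delta_pos": [0.0, 0.01, -0.041], "angular": [0.005, 0.0, 0.0], "grip": 49}, {"delta_pos": [0.0, 0.01, -0.041], "angular": [0.005, 0.0, 0.0], "grip": 49}, {"delta_pos": [0.0, 0.009, -0.041], "angular": [0.005, 0.0, 0.0], "grip": 49}, {"delta_pos": [0.0, 0.008, -0.041], "angular": [0.006, 0.0, 0.0], "grip": 49}, {"delta_pos": [0.0, 0.008, -0.042], "angular": [0.005, 0.0, 0.0], "grip": 49}, {"delta_pos": [0.0, 0.007, -0.041], "angular": [0.005, 0.0, 0.0], "grip": 49}, {"delta_
[... 183 characters left out ...]
rip": 49}, {"delta_pos": [0.004, 0.003, -0.042], "angular": [0.004, 0.0, 0.0], "grip": 49}, {"delta_pos": [0.003, 0.002, -0.043], "angular": [0.005, 0.0, 0.0], "grip": 49}, {"delta_pos": [0.003, 0.002, -0.042], "angular": [0.005, 0.0, 0.0], "grip": 49}, {"delta_pos": [0.004, 0.001, -0.043], "angular": [0.005, 0.0, 0.0], "grip": 49}, {"delta_pos": [0.003, 0.0, -0.043], "angular": [0.004, 0.0, 0.0], "grip": 49}, {"delta_pos": [0.003, 0.0, -0.042], "angular": [0.005, 0.0, 0.0], "grip": 49}, {"delta_pos": [0.004, -0.001, -0.043], "angular": [0.005, 0.0, 0.0], "grip": 49}, {"delta_pos": [0.003, -0.002, -0.042], "angular": [0.005, 0.0, 0.0], "grip": 49}]
end [ 377.1 -280.7  229.9] [ 0.1  0.3 -0.1]
```

Call:
drive_tool([
  {"delta_pos":[0.0,0.006,-0.02],"angular":[0.003,0.0,0.0],"grip":49},
  {"delta_pos":[0.0,0.011,-0.041],"angular":[0.005,0.0,0.0],"grip":49},
  {"delta_pos":[0.0,0.01,-0.041],"angular":[0.005,0.0,0.0],"grip":49},
  {"delta_pos":[0.0,0.01,-0.041],"angular":[0.005,0.0,0.0],"grip":49},
  {"delta_pos":[0.0,0.009,-0.041],"angular":[0.005,0.0,0.0],"grip":49},
  {"delta_pos":[0.0,0.008,-0.041],"angular":[0.006,0.0,0.0],"grip":49},
  {"delta_pos":[0.0,0.008,-0.042],"angular":[0.005,0.0,0.0],"grip":49},
  {"delta_pos":[0.0,0.007,-0.041],"angular":[0.005,0.0,0.0],"grip":49},
])

```text
t: 14.05
tcp_pos: [439.2, 13.8, 249.6]
eef_rot: [-1.108, 1.277, 1.111]
contact_force: [0.9, -1.4, 0.8]
width: 49.1
```

Call:
drive_tool([
  {"delta_pos":[0.003,0.003,-0.043],"angular":[0.005,0.0,0.0],"grip":49},
  {"delta_pos":[0.004,0.003,-0.042],"angular":[0.004,0.0,0.0],"grip":49},
  {"delta_pos":[0.003,0.002,-0.043],"angular":[0.005,0.0,0.0],"grip":49},
  {"delta_pos":[0.003,0.002,-0.042],"angular":[0.005,0.0,0.0],"grip":49},
  {"delta_pos":[0.004,0.001,-0.043],"angular":[0.005,0.0,0.0],"grip":49},
  {"delta_pos":[0.003,0.0,-0.043],"angular":[0.004,0.0,0.0],"grip":49},
  {"delta_pos":[0.003,0.0,-0.042],"angular":[0.005,0.0,0.0],"grip":49},
  {"delta_pos":[0.004,-0.001,-0.043],"angular":[0.005,0.0,0.0],"grip":49},
  {"delta_pos":[0.003,-0.002,-0.032],"angular":[0.005,0.0,0.0],"grip":49},
  {"delta_pos":[0,0,0],"angular":[0,0,0],"grip":49},
])

```text
t: 15.05
tcp_pos: [379.0, -260.7, 227.8]
eef_rot: [-1.003, 1.333, 1.007]
contact_force: [0.5, -0.6, -0.6]
width: 49.2
```

Call:
drive_tool([
  {"delta_pos":[0,0,0],"angular":[0,0,0],"grip":49},
  {"delta_pos":[0,0,0],"angular":[0,0,0],"grip":49},
  {"delta_pos":[0,0,0],"angular":[0,0,0],"grip":49},
])

```text
t: 15.35
tcp_pos: [382.2, -256.6, 229.0]
eef_rot: [-1.01, 1.328, 1.011]
contact_force: [0.4, -0.2, 0.3]
width: 49.3
```

```bash
python3 - <<'E'
from h import *
s=r.get_state(); print(s['t'],s['tcp_pos'],s['eef_rot'],s['contact_force'],s['q'].round(2),s['width'])
cv2.imwrite("pics/w10.png",r.grab_frame('wrist')[:,:,::-1])
cv2.imwrite("pics/side10.png",r.grab_frame('side')[:,:,::-1])
p,Q=pose(s); T=down(np.radians(74.3))
p,Q=plan(p,Q,np.array([378,-283,70.]),T,6,49)
E
```

```text
15.35 [ 382.17726587 -256.63309207  229.02106921] [-1.01048826  1.32771998  1.01125875] [ 0.36513052 -0.18590309  0.32264475] [ 0.26  0.1   0.24  1.95 -0.02  1.1   1.82] 49.302805571132645
[{"delta_pos": [0.035, -0.001, -0.006], "angular": [0.0, 0.0, 0.0], "grip": 49}, {"delta_pos": [0.036, 0.0, -0.006], "angular": [0.001, 0.0, 0.0], "grip": 49}, {"delta_pos": [0.035, -0.001, -0.005], "angular": [0.0, 0.0, 0.0], "grip": 49}, {"delta_pos": [0.035, -0.001, -0.006], "angular": [0.0, -0.001, -0.001], "grip": 49}, {"delta_pos": [0.036, -0.001, -0.006], "angular": [0.001, 0.0, 0.0], "grip": 49}, {"delta_pos": [0.035, 0.0, -0.006], "angular": [0.0, 0.0, 0.0], "grip": 49}]
end [ 377.8 -282.9   70.1] [-0.2  0.1  0.1]
```

View pics/w10.png

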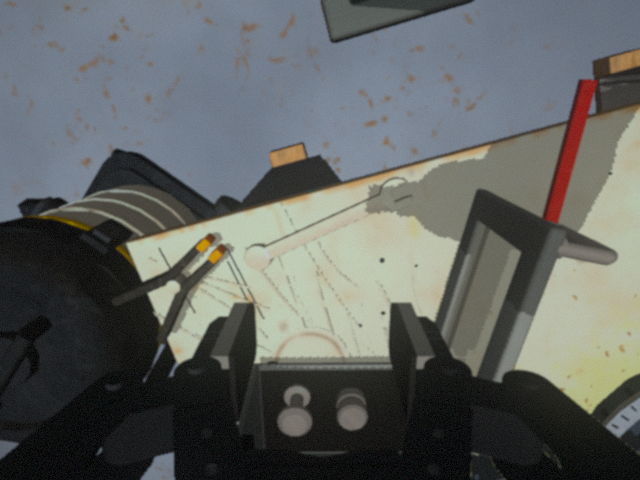

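View pics/side10.png

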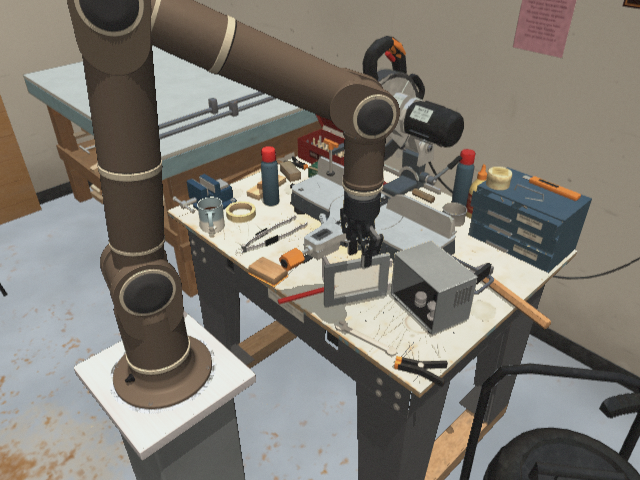

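```bash
python3 - <<'E'
from h import *
st=dict(tcp_pos=[511.68565197,242.82497451,4.16645499],eef_rot=[-1.20150956,1.21824937,1.2020809]);W=cam('wrist',st)
print('cam',-W[1].T@W[2])
for x in (488,512,536):
  for z in (0,12,24): print(x,z,proj(W,(x,242.8-24.5,z)).round(),proj(W,(x,242.8+24.5,z)).round())
print('grasp pt',proj(W,(512,242.8,23)))
crop(cv2.imread('pics/w9.png'),220,220,420,400,4,'pics/w9c.png')
crop(cv2.imread('pics/side10.png'),220,200,310,260,8,'pics/side10c.png')
st=dict(tcp_pos=[382.17726587,-256.63309207,229.02106921],eef_rot=[-1.01048826,1.32771998,1.01125875]);W=cam('wrist',st)
for x,y in ((580.5,-339),(577,-337)): print([proj(W,(x,y,z)).round() for z in (18,23,49,65)])
crop(cv2.imread('pics/w10.png'),240,350,400,460,5,'pics/w10c.png')
E
```

```text
cam [435.44287419 243.348099   175.98321038]
488 0 [267. 235.] [380. 234.]
488 12 [263. 244.] [384. 242.]
488 24 [259. 253.] [388. 252.]
512 0 [269. 286.] [379. 285.]
512 12 [266. 298.] [382. 297.]
512 24 [262. 311.] [386. 310.]
536 0 [272. 334.] [377. 333.]
536 12 [269. 348.] [380. 347.]
536 24 [265. 364.] [384. 362.]
grasp pt [323.97641924 309.06739447]
[array([298., 392.]), array([298., 395.]), array([296., 412.]), array([295., 424.])]
[array([299., 389.]), array([299., 392.]), array([297., 409.]), array([296., 420.])]
```

View pics/w9c.png

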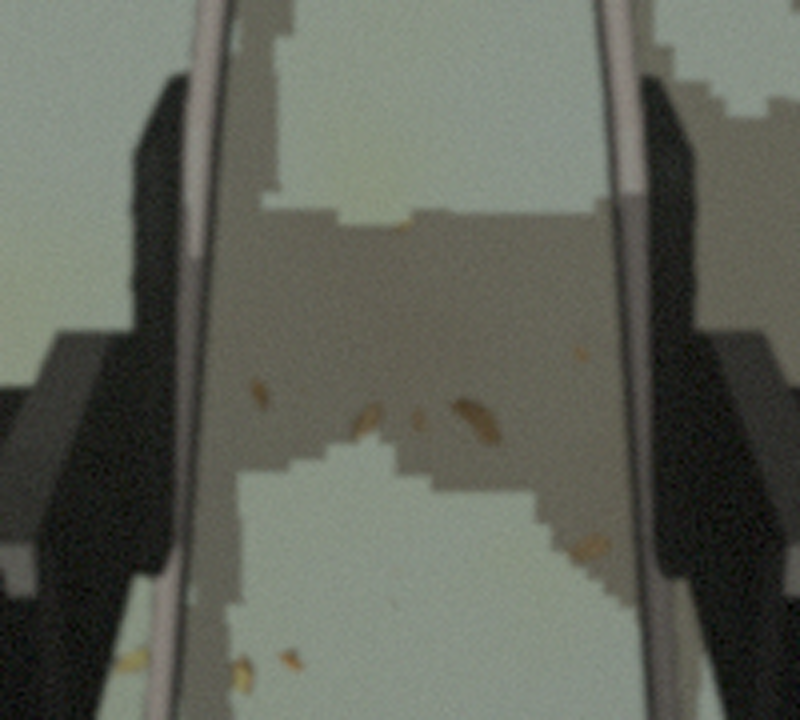

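View pics/side10c.png

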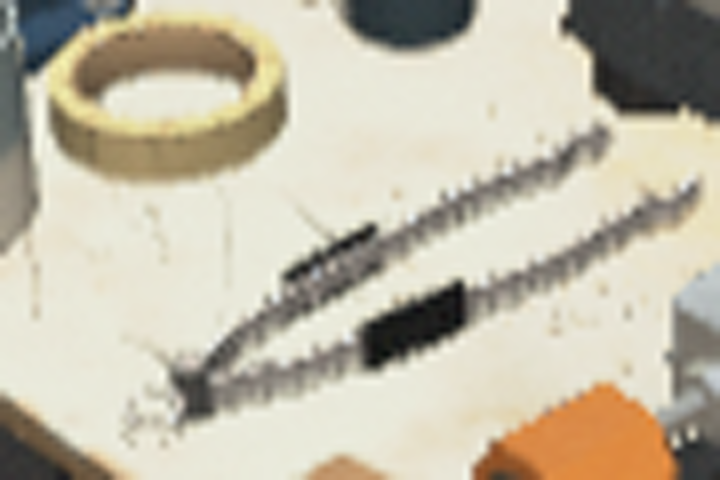

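View pics/w10c.png

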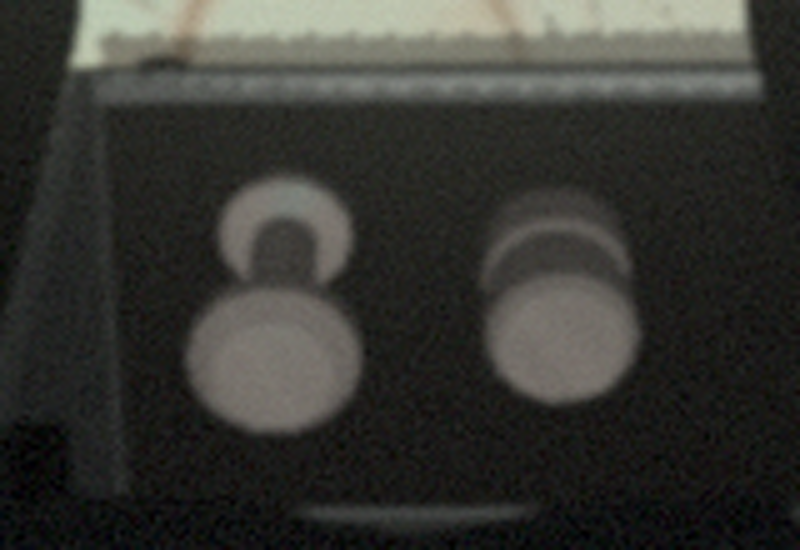

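The wrist view shows the foot at (297,397) and head at (294,423), so the knob is at about (581,-339). It also shows the tongs were left behind: the pads only touched the rest tops. I'm going back to grasp lower.

```bash
python3 - <<'E'
from h import *
p,Q=pose(); T=down(np.radians(89.4))
p,Q=plan(p,Q,np.array([440,0,235.]),down(np.radians(82)),9,85)
p,Q=plan(p,Q,np.array([505,240,200.]),T,9,85)
E
```

```text
[{"delta_pos": [-0.001, 0.002, 0.039], "angular": [-0.005, 0.0, 0.0], "grip": 85}, {"delta_pos": [-0.001, 0.001, 0.039], "angular": [-0.004, 0.0, 0.0], "grip": 85}, {"delta_pos": [-0.001, 0.001, 0.039], "angular": [-0.005, 0.0, 0.0], "grip": 85}, {"delta_pos": [-0.001, 0.0, 0.039], "angular": [-0.004, 0.0, 0.0], "grip": 85}, {"delta_pos": [-0.001, -0.001, 0.039], "angular": [-0.005, 0.0, 0.0], "grip": 85}, {"delta_pos": [-0.001, -0.001, 0.039], "angular": [-0.004, -0.001, -0.001], "grip": 85}, {"delta_pos": [-0.001, -0.001, 0.039], "angular": [-0.005, 0.0, 0.0], "grip": 85}, {"delta_pos": [-0.001, -0.002, 0.039], "angular": [-0.004, 0.0, 0.0], "grip": 85}, {"delta_pos": [0.0, -0.003, 0.039], "angular": [-0.005, 0.0, 0.0], "grip": 85}]
end [4.402e+02 1.000e-01 2.347e+02] [ 0.2  0.1 -0.3]
[{"delta_pos": [0.005, -0.005, 0.037], "angular": [-0.005, 0.0, 0.0], "grip": 85}, {"delta_pos": [0.005, -0.005, 0.036], "angular": [-0.004, 0.0, 0.0], "grip": 85}, {"delta_pos": [0.005, -0.005, 0.036], "angular": [-0.005, 0.0, 0.0], "grip": 85}, {"delta_pos": [0.006, -0.007, 0.037], "angular": [-0.004, 0.0, 0.0], "grip": 85}, {"delta_pos": [0.005, -0.006, 0.036], "angular": [-0.005, 0.0, 0.0], "grip": 85}, {"delta_pos": [0.005, -0.008, 0.036], "angular": [-0.004, 0.0, 0.0], "grip": 85}, {"delta_pos": [0.005, -0.007, 0.036], "angular": [-0.005, 0.0, 0.0], "grip": 85}, {"delta_pos": [0.005, -0.008, 0.036], "angular": [-0.004, 0.0, 0.0], "grip": 85}, {"delta_pos": [0.005, -0.009, 0.036], "angular": [-0.005, 0.0, 0.0], "grip": 85}]
end [504.9 240.4 200.3] [-0.1  0.4  0.3]
```

Call:
drive_tool([
  {"delta_pos":[-0.001,0.002,0.039],"angular":[-0.005,0.0,0.0],"grip":70},
  {"delta_pos":[-0.001,0.001,0.039],"angular":[-0.004,0.0,0.0],"grip":70},
  {"delta_pos":[-0.001,0.001,0.039],"angular":[-0.005,0.0,0.0],"grip":70},
  {"delta_pos":[-0.001,0.0,0.039],"angular":[-0.004,0.0,0.0],"grip":70},
  {"delta_pos":[-0.001,-0.001,0.039],"angular":[-0.005,0.0,0.0],"grip":70},
  {"delta_pos":[-0.001,-0.001,0.039],"angular":[-0.004,0.0,0.0],"grip":70},
  {"delta_pos":[-0.001,-0.001,0.039],"angular":[-0.005,0.0,0.0],"grip":70},
  {"delta_pos":[-0.001,-0.002,0.039],"angular":[-0.004,0.0,0.0],"grip":70},
  {"delta_pos":[0.0,-0.003,0.039],"angular":[-0.005,0.0,0.0],"grip":70},
])

```text
t: 16.35
tcp_pos: [440.5, 1.0, 234.7]
eef_rot: [-1.107, 1.275, 1.107]
contact_force: [0.6, 0.1, -0.1]
width: 70.0
```

Call:
drive_tool([
  {"delta_pos":[0.005,-0.005,0.037],"angular":[-0.005,0.0,0.0],"grip":65},
  {"delta_pos":[0.005,-0.005,0.036],"angular":[-0.004,0.0,0.0],"grip":65},
  {"delta_pos":[0.005,-0.005,0.036],"angular":[-0.005,0.0,0.0],"grip":65},
  {"delta_pos":[0.006,-0.007,0.037],"angular":[-0.004,0.0,0.0],"grip":65},
  {"delta_pos":[0.005,-0.006,0.036],"angular":[-0.005,0.0,0.0],"grip":65},
  {"delta_pos":[0.005,-0.008,0.036],"angular":[-0.004,0.0,0.0],"grip":65},
  {"delta_pos":[0.005,-0.007,0.036],"angular":[-0.005,0.0,0.0],"grip":65},
  {"delta_pos":[0.005,-0.008,0.036],"angular":[-0.004,0.0,0.0],"grip":65},
  {"delta_pos":[0.005,-0.009,0.036],"angular":[-0.005,0.0,0.0],"grip":65},
])

```text
t: 17.25
tcp_pos: [505.1, 240.9, 198.9]
eef_rot: [-1.203, 1.218, 1.203]
contact_force: [-0.1, 0.6, -0.2]
width: 64.8
```

Call:
drive_tool([
  {"delta_pos":[0,0,0],"angular":[0,0,0],"grip":65},
  {"delta_pos":[0,0,0],"angular":[0,0,0],"grip":65},
  {"delta_pos":[0,0,0],"angular":[0,0,0],"grip":65},
])

```text
t: 17.55
tcp_pos: [505.2, 238.4, 199.1]
eef_rot: [-1.201, 1.219, 1.201]
contact_force: [0.2, -0.7, -0.3]
width: 65.0
```

```bash
python3 - <<'E'
from h import *
s=r.get_state(); print(s['t'],s['tcp_pos'],s['eef_rot'],s['contact_force'],s['q'].round(2))
p,Q=pose(s); T=down(np.radians(89.4))
p,Q=plan(p,Q,np.array([513,242.8,50.]),T,6,65)
E
```

```text
17.55 [505.1794067  238.42290207 199.10234104] [-1.20141624  1.21938883  1.2013437 ] [ 0.17748973 -0.67990529 -0.26534409] [-0.37  0.31 -0.2   1.75  0.07  1.09  0.97]
[{"delta_pos": [0.033, -0.002, 0.001], "angular": [0.0, 0.0, 0.0], "grip": 65}, {"delta_pos": [0.033, -0.002, 0.001], "angular": [0.0, 0.0, 0.0], "grip": 65}, {"delta_pos": [0.033, -0.001, 0.001], "angular": [0.0, -0.001, 0.0], "grip": 65}, {"delta_pos": [0.034, -0.002, 0.001], "angular": [0.0, 0.0, -0.001], "grip": 65}, {"delta_pos": [0.033, -0.002, 0.001], "angular": [0.0, 0.0, 0.0], "grip": 65}, {"delta_pos": [0.033, -0.002, 0.001], "angular": [0.0, 0.0, 0.0], "grip": 65}]
end [513.2 242.6  49.8] [ 0.2 -0.2 -0.2]
```

Call:
drive_tool([
  {"delta_pos":[0.033,-0.002,0.001],"angular":[0.0,0.0,0.0],"grip":65},
  {"delta_pos":[0.033,-0.002,0.001],"angular":[0.0,0.0,0.0],"grip":65},
  {"delta_pos":[0.033,-0.001,0.001],"angular":[0.0,0,0.0],"grip":65},
  {"delta_pos":[0.034,-0.002,0.001],"angular":[0.0,0.0,0],"grip":65},
  {"delta_pos":[0.033,-0.002,0.001],"angular":[0.0,0.0,0.0],"grip":65},
  {"delta_pos":[0.033,-0.002,0.001],"angular":[0.0,0.0,0.0],"grip":65},
  {"delta_pos":[0,0,0],"angular":[0,0,0],"grip":65},
  {"delta_pos":[0,0,0],"angular":[0,0,0],"grip":65},
  {"delta_pos":[0,0,0],"angular":[0,0,0],"grip":65},
])

```text
t: 18.45
tcp_pos: [514.1, 243.4, 51.4]
eef_rot: [-1.201, 1.217, 1.201]
contact_force: [-0.7, 0.1, -0.7]
width: 65.4
```

```bash
python3 - <<'E'
from h import *
s=r.get_state(); print(s['t'],s['tcp_pos'],s['eef_rot'],s['contact_force'])
cv2.imwrite("pics/w11.png",r.grab_frame('wrist')[:,:,::-1]);W=cam('wrist',s)
im=cv2.imread('pics/w11.png')
crop(im,200,180,440,360,3.3,'pics/w11c.png')
p,Q=pose(s)
for z in (-32.5,32.5):
  for y in (11,-11): print(z,y,[proj(W,p+Q.apply([x,y,z])).round() for x in (0,-8,-19,-30)])
E
```

```text
18.45 [514.06286575 243.37782556  51.39374012] [-1.20133     1.21671624  1.20059716] [-0.73091024  0.14465822 -0.69050317]
-32.5 11 [array([249., 266.]), array([245., 273.]), array([241., 284.]), array([235., 296.])]
-32.5 -11 [array([251., 312.]), array([248., 321.]), array([244., 334.]), array([239., 349.])]
32.5 11 [array([399., 266.]), array([403., 273.]), array([408., 283.]), array([414., 295.])]
32.5 -11 [array([397., 312.]), array([400., 321.]), array([404., 334.]), array([410., 348.])]
```

View pics/w11c.png

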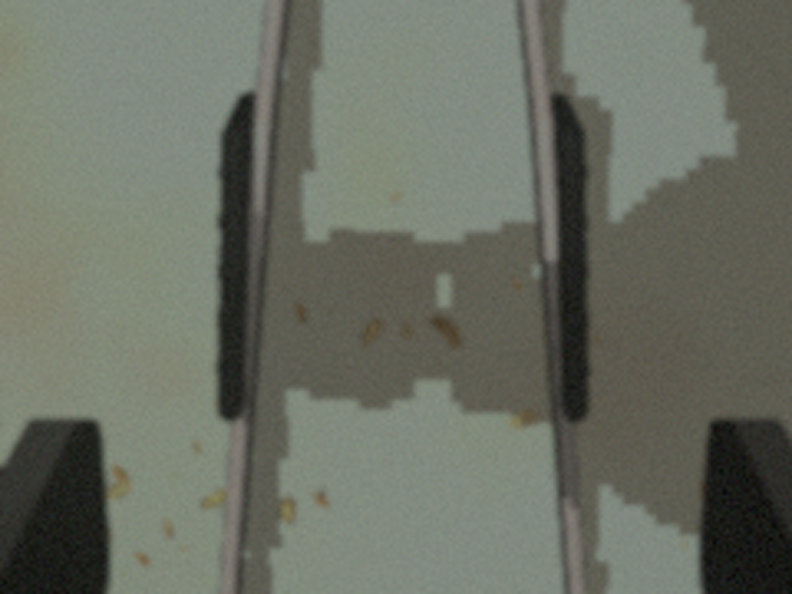

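```bash
python3 - <<'E'
from h import *
D=cam('side');S=cam('scene')
im=r.grab_frame('side')[:,:,::-1];im2=r.grab_frame('scene')[:,:,::-1]
cv2.imwrite('pics/side12.png',im);cv2.imwrite('pics/scene12.png',im2)
p,Q=pose();print(p)
for n,c,i in (('side',D,im),('scene',S,im2)):
    x,y=proj(c,p).astype(int); o=(x-40,y-40); crop(i,o[0],o[1],o[0]+80,o[1]+60,9,f'pics/{n}12c.png')
    for z in (-32.5,32.5):
        for x_ in (0,-20,-40): print(n,z,x_,((proj(c,p+Q.apply([x_,0,z]))-o)*9).round())
E
```

```text
[513.91328345 243.64340832  51.19264887]
side -32.5 0 [421. 403.]
side -32.5 -20 [418. 353.]
side -32.5 -40 [415. 303.]
side 32.5 0 [303. 327.]
side 32.5 -20 [299. 278.]
side 32.5 -40 [295. 229.]
scene -32.5 0 [479. 337.]
scene -32.5 -20 [474. 269.]
scene -32.5 -40 [469. 200.]
scene 32.5 0 [247. 399.]
scene 32.5 -20 [240. 330.]
scene 32.5 -40 [234. 260.]
```

View pics/side12c.png

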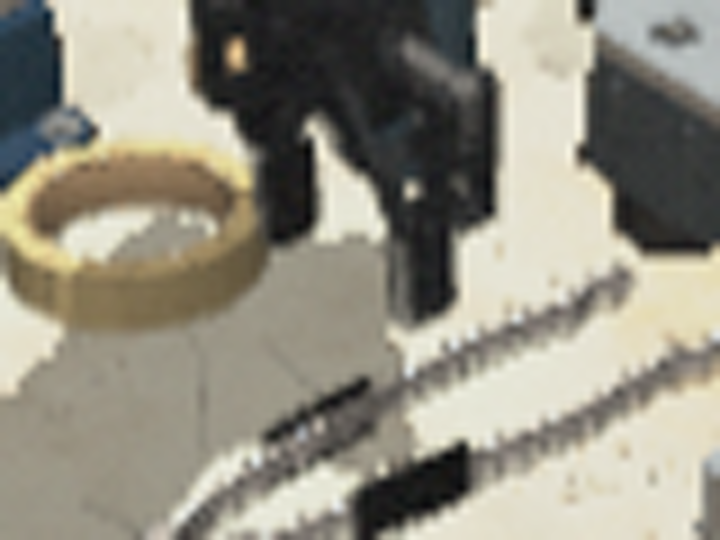

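View pics/scene12c.png

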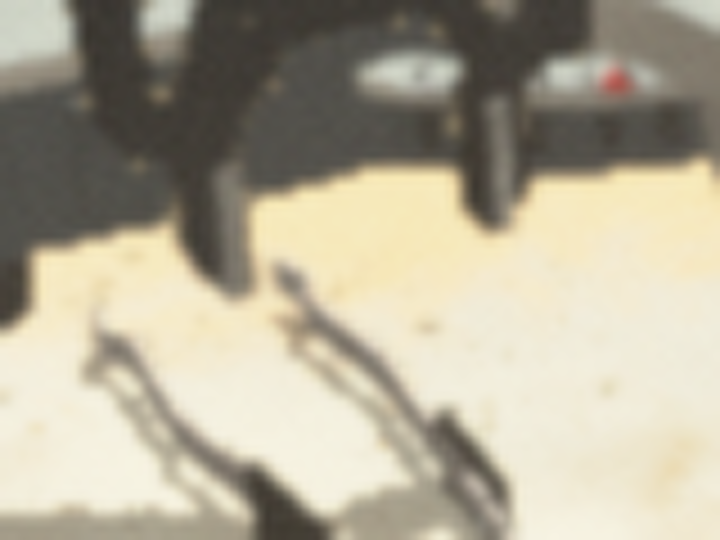

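Both fixed cameras show the fingertips about 31 mm behind the reported TCP at this opening (side tip (425,325) against a predicted (421,403)). The grasp has to go deeper, so I'm stepping down and watching the force.

Call:
drive_tool([
  {"delta_pos":[0.02,0.001,-0.001],"angular":[0,0,0],"grip":65},
  {"delta_pos":[0.025,0.0,0],"angular":[0,0,0],"grip":65},
  {"delta_pos":[0.02,0,0],"angular":[0,0,0],"grip":65},
  {"delta_pos":[0.015,0,0],"angular":[0,0,0],"grip":65},
  {"delta_pos":[0,0,0],"angular":[0,0,0],"grip":65},
  {"delta_pos":[0,0,0],"angular":[0,0,0],"grip":65},
])

```text
t: 19.2
tcp_pos: [512.3, 242.6, -10.1]
eef_rot: [-1.201, 1.219, 1.202]
contact_force: [0.7, -1.3, -0.0]
width: 64.6
```

Call:
drive_tool([
  {"delta_pos":[0.006,0,0],"angular":[0,0,0],"grip":62},
  {"delta_pos":[0.004,0.0,0],"angular":[0,0,0],"grip":62},
  {"delta_pos":[0,0,0],"angular":[0,0,0],"grip":62},
])

```text
t: 19.5
tcp_pos: [512.1, 242.4, -17.8]
eef_rot: [-1.201, 1.219, 1.202]
contact_force: [-0.1, -1.2, -0.3]
width: 61.6
```

```bash
python3 - <<'E'
from h import *
D=cam('side');S=cam('scene')
s=r.get_state();p,Q=pose(s);print(s['t'],p,s['contact_force'],s['width'])
im=r.grab_frame('side')[:,:,::-1]
crop(im,230,190,320,255,8,'pics/side13c.png')
im=r.grab_frame('wrist')[:,:,::-1]
crop(im,200,180,440,400,3,'pics/w13c.png')
E
```

```text
19.5 [512.06724659 242.40584596 -17.83439874] [-0.0655766  -1.24020017 -0.29185731] 61.640472428313004
```

View pics/side13c.png

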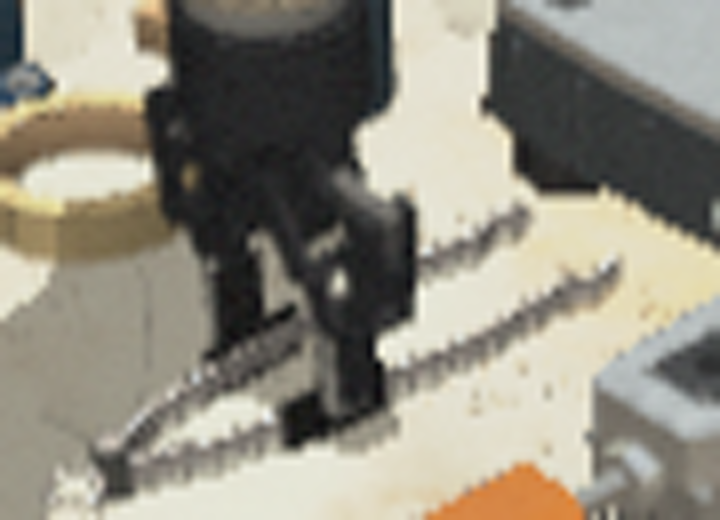

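View pics/w13c.png

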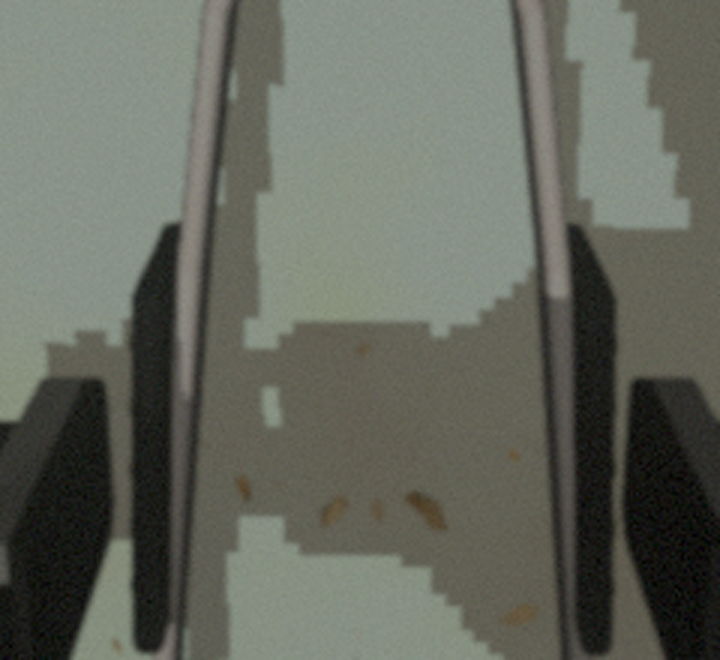

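Call:
drive_tool([
  {"delta_pos":[0.005,0,0],"angular":[0,0,0],"grip":62},
  {"delta_pos":[0.003,0.0,0],"angular":[0,0,0],"grip":58},
  {"delta_pos":[0,0,0],"angular":[0,0,0],"grip":54},
  {"delta_pos":[0,0,0],"angular":[0,0,0],"grip":50},
  {"delta_pos":[0,0,0],"angular":[0,0,0],"grip":49},
  {"delta_pos":[0,0,0],"angular":[0,0,0],"grip":49},
  {"delta_pos":[0,0,0],"angular":[0,0,0],"grip":49},
], force=60)

```text
t: 20.3
tcp_pos: [512.6, 242.7, -23.0]
eef_rot: [-1.202, 1.217, 1.202]
contact_force: [-0.9, -0.3, 6.9]
width: 49.2
```

Call:
drive_tool([
  {"delta_pos":[-0.01,0,0],"angular":[0,0,0],"grip":49},
  {"delta_pos":[-0.02,0,0],"angular":[0,0,0],"grip":49},
  {"delta_pos":[-0.03,0,0],"angular":[0,0,0],"grip":49},
  {"delta_pos":[-0.03,0,0],"angular":[0,0,0],"grip":49},
  {"delta_pos":[0,0,0],"angular":[0,0,0],"grip":49},
  {"delta_pos":[0,0,0],"angular":[0,0,0],"grip":49},
  {"delta_pos":[0,0,0],"angular":[0,0,0],"grip":49},
])

```text
t: 21.0
tcp_pos: [511.9, 242.3, 43.4]
eef_rot: [-1.201, 1.219, 1.202]
contact_force: [0.3, 0.5, -0.0]
width: 49.0
```

```bash
python3 - <<'E'
from h import *
s=r.get_state();p,Q=pose(s);print(s['t'],p,s['eef_rot'],s['contact_force'],s['width'])
im=r.grab_frame('side')[:,:,::-1]
crop(im,230,170,320,255,8,'pics/side14c.png')
im=r.grab_frame('wrist')[:,:,::-1];cv2.imwrite('pics/w14.png',im)
E
```

```text
21.0 [511.88833451 242.27304092  43.417567  ] [-1.20147312  1.21941531  1.20249176] [ 0.2794635   0.51465441 -0.04866837] 49.04238067957668
```

View pics/side14c.png

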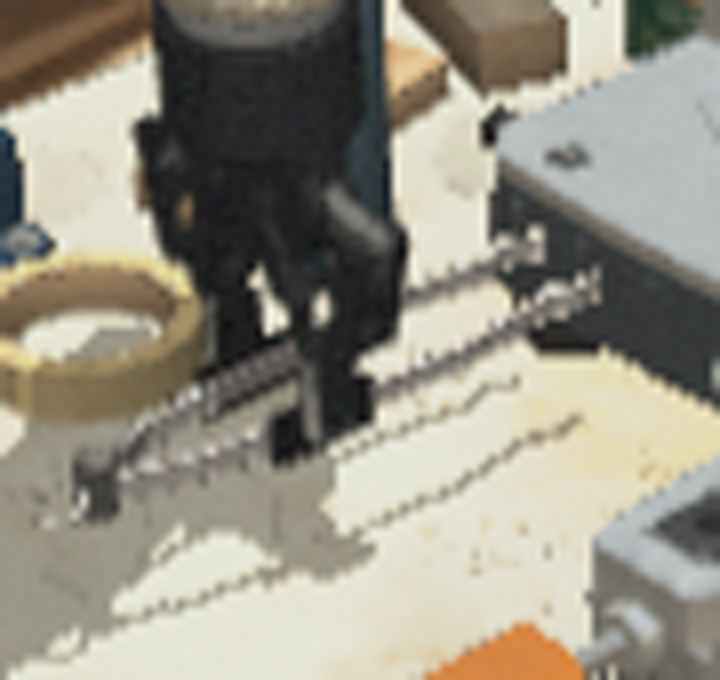

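View pics/w14.png

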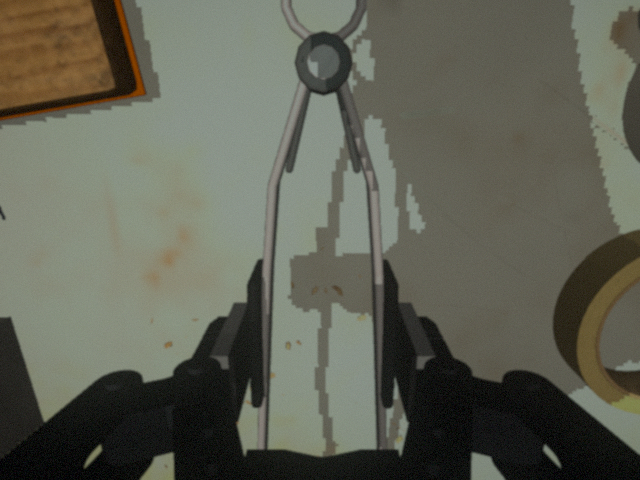

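```bash
python3 - <<'E'
from h import *
p,Q=pose(); p=p.copy(); p[2]+=172; p[0]-=0
p,Q=plan(p,Q,np.array([440,0,215.]),down(np.radians(82)),10,49)
p,Q=plan(p,Q,np.array([375,-281,150.]),down(np.radians(74.3)),12,49)
E
```

```text
[{"delta_pos": [0.0, 0.009, -0.032], "angular": [0.004, 0.0, 0.0], "grip": 49}, {"delta_pos": [0.0, 0.009, -0.033], "angular": [0.004, 0.0, 0.0], "grip": 49}, {"delta_pos": [0.0, 0.008, -0.033], "angular": [0.004, 0.0, 0.0], "grip": 49}, {"delta_pos": [0.001, 0.008, -0.032], "angular": [0.004, 0.0, -0.001], "grip": 49}, {"delta_pos": [0.0, 0.008, -0.033], "angular": [0.004, -0.001, 0.0], "grip": 49}, {"delta_pos": [0.0, 0.007, -0.033], "angular": [0.005, 0.0, 0.0], "grip": 49}, {"delta_pos": [0.0, 0.007, -0.033], "angular": [0.004, 0.0, 0.0], "grip": 49}, {"delta_pos": [0.0, 0.006, -0.033], "angular": [0.004, 0.0, 0.0], "grip": 49}, {"delta_pos": [0.0, 0.006, -0.033], "angular": [0.004, 0.0, 0.0], "grip": 49}, {"delta_pos": [0.0, 0.005, -0.034], "angular": [0.004, 0.0, 0.0], "grip": 49}]
end [ 4.400e+02 -3.000e-01  2.149e+02] [ 0.  -0.3 -0.1]
[{"delta_pos": [0.007, 0.003, -0.032], "angular": [0.004, 0.0, 0.0], "grip": 49}, {"delta_pos": [0.007, 0.002, -0.032], "angular": [0.003, 0.0, 0.0], "grip": 49}, {"delta_pos": [0.008, 0.002, -0.032], "angular": [0.004, 0.0, 0.0], "grip": 49}, {"delta_pos": [0.007, 0.002, -0.032], "angular": [0.003, 0.0, 0.0], "grip": 49}, {"delta_pos": [0.007, 0.001, -0.032], "angular": [0.004, 0.0, 0.0], "grip": 49}, {"delta_pos": [0.007, 0.001, -0.032], "angular": [0.003, 0.0, 0.0], "grip": 49}, {"delta_pos": [0.008, 0.001, -0.032], "angular": [0.004, 0.0, 0.0], "grip": 49}, {"delta_pos": [0.007, 0.0, -0.032], "angular": [0.004, 0.0, 0.0], "grip": 49}, {"delta_pos": [0.007, 0.0, -0.032], "angular": [0.003, 0.0, 0.0], "grip": 49}, {"delta_pos": [0.007, 0.0, -0.032], "angular": [0.004, 0.0, 0.0], "grip": 49}, {"delta_pos": [0.007, -0.001, -0.032], "angular": [0.003, 0.0, 0.0], "grip": 49}, {"delta_pos": [0.008, -0.001, -0.032], "angular": [0.004, 0.0, 0.0], "grip": 49}]
end [ 375.  -281.2  149.8] [-0.  -0.2 -0.2]
```

Call:
drive_tool([
  {"delta_pos":[-0.02,0,0],"angular":[0,0,0],"grip":49},
  {"delta_pos":[-0.035,0,0],"angular":[0,0,0],"grip":49},
  {"delta_pos":[-0.04,0,0],"angular":[0,0,0],"grip":49},
  {"delta_pos":[-0.04,0,0],"angular":[0,0,0],"grip":49},
  {"delta_pos":[-0.04,0,0],"angular":[0,0,0],"grip":49},
  {"delta_pos":[-0.035,0,0],"angular":[0,0,0],"grip":49},
  {"delta_pos":[-0.02,0,0],"angular":[0,0,0],"grip":49},
])

```text
t: 21.8
tcp_pos: [513.3, 243.3, 217.9]
eef_rot: [-1.202, 1.217, 1.202]
contact_force: [0.2, 0.5, -0.3]
width: 49.1
```

Call:
drive_tool([
  {"delta_pos":[0.0,0.009,-0.032],"angular":[0.004,0.0,0.0],"grip":49},
  {"delta_pos":[0.0,0.009,-0.033],"angular":[0.004,0.0,0.0],"grip":49},
  {"delta_pos":[0.0,0.008,-0.033],"angular":[0.004,0.0,0.0],"grip":49},
  {"delta_pos":[0.001,0.008,-0.032],"angular":[0.004,0.0,0],"grip":49},
  {"delta_pos":[0.0,0.008,-0.033],"angular":[0.004,0,0.0],"grip":49},
  {"delta_pos":[0.0,0.007,-0.033],"angular":[0.005,0.0,0.0],"grip":49},
  {"delta_pos":[0.0,0.007,-0.033],"angular":[0.004,0.0,0.0],"grip":49},
  {"delta_pos":[0.0,0.006,-0.033],"angular":[0.004,0.0,0.0],"grip":49},
  {"delta_pos":[0.0,0.006,-0.033],"angular":[0.004,0.0,0.0],"grip":49},
  {"delta_pos":[0.0,0.005,-0.034],"angular":[0.004,0.0,0.0],"grip":49},
])

```text
t: 22.8
tcp_pos: [440.4, -0.4, 215.7]
eef_rot: [-1.105, 1.277, 1.107]
contact_force: [1.5, -0.6, -0.6]
width: 49.1
```

Call:
drive_tool([
  {"delta_pos":[0.007,0.003,-0.032],"angular":[0.004,0.0,0.0],"grip":49},
  {"delta_pos":[0.007,0.002,-0.032],"angular":[0.003,0.0,0.0],"grip":49},
  {"delta_pos":[0.008,0.002,-0.032],"angular":[0.004,0.0,0.0],"grip":49},
  {"delta_pos":[0.007,0.002,-0.032],"angular":[0.003,0.0,0.0],"grip":49},
  {"delta_pos":[0.007,0.001,-0.032],"angular":[0.004,0.0,0.0],"grip":49},
  {"delta_pos":[0.007,0.001,-0.032],"angular":[0.003,0.0,0.0],"grip":49},
  {"delta_pos":[0.008,0.001,-0.032],"angular":[0.004,0.0,0.0],"grip":49},
  {"delta_pos":[0.007,0.0,-0.032],"angular":[0.004,0.0,0.0],"grip":49},
  {"delta_pos":[0.007,0.0,-0.032],"angular":[0.003,0.0,0.0],"grip":49},
  {"delta_pos":[0.007,0.0,-0.032],"angular":[0.004,0.0,0.0],"grip":49},
])

```text
t: 23.8
tcp_pos: [386.2, -234.5, 162.4]
eef_rot: [-1.021, 1.323, 1.022]
contact_force: [0.1, -0.2, -1.5]
width: 49.3
```

Call:
drive_tool([
  {"delta_pos":[0.007,-0.001,-0.032],"angular":[0.003,0.0,0.0],"grip":49},
  {"delta_pos":[0.008,-0.001,-0.032],"angular":[0.004,0.0,0.0],"grip":49},
  {"delta_pos":[0,0,0],"angular":[0,0,0],"grip":49},
  {"delta_pos":[0,0,0],"angular":[0,0,0],"grip":49},
  {"delta_pos":[0,0,0],"angular":[0,0,0],"grip":49},
])

```text
t: 24.3
tcp_pos: [376.2, -279.6, 151.8]
eef_rot: [-1.005, 1.33, 1.006]
contact_force: [-0.1, -0.0, -0.6]
width: 49.0
```

```bash
python3 - <<'E'
from h import *
s=r.get_state(); print(s['t'],s['tcp_pos'],s['eef_rot'],s['contact_force'],s['q'].round(2),s['width'])
im=r.grab_frame('side')[:,:,::-1];cv2.imwrite('pics/side15.png',im);crop(im,290,180,480,330,4.2,'pics/side15c.png')
im=r.grab_frame('scene')[:,:,::-1];cv2.imwrite('pics/scene15.png',im);crop(im,320,160,480,290,5,'pics/scene15c.png')
E
```

```text
24.3 [ 376.16176353 -279.64302199  151.78005598] [-1.00511139  1.33047225  1.00630415] [-0.09690626 -0.04426368 -0.55954594] [ 0.34  0.2   0.22  2.03 -0.05  0.91  1.89] 48.9968801719131
```

View pics/side15c.png

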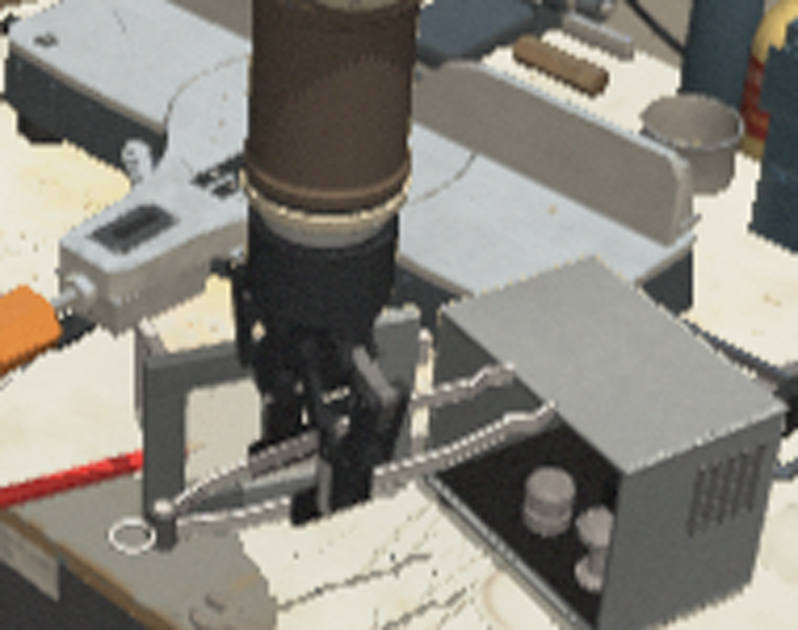

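View pics/scene15c.png

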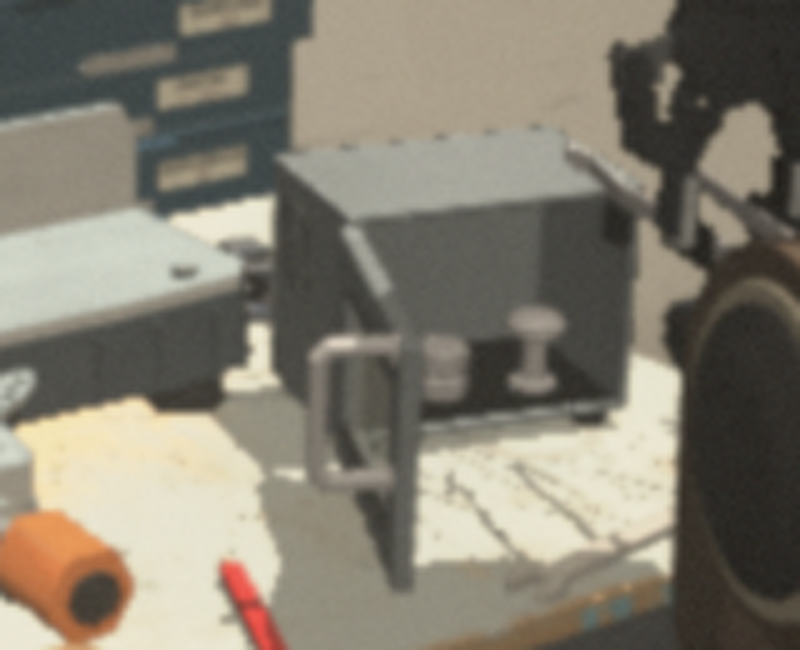

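```bash
cat >> h.py <<'E'
def tongs_pts(p,Q,dz):
    ax=-Q.as_matrix()[:,1]; n=Q.as_matrix()[:,2]; c=p+Q.apply([-dz,0,0])
    return dict(hinge=c-90*ax,jaw=c+130*ax,tipL=c+146*ax+20*n,tipR=c+146*ax-20*n)
E
python3 - <<'E'
from h import *
st=dict(tcp_pos=[376.16,-279.64,151.78],eef_rot=[-1.00511139,1.33047225,1.00630415])
p,Q=pose(st);print(Q.as_matrix().round(3))
D=cam('side');S=cam('scene')
for k,v in tongs_pts(p,Q,35).items(): print(k,v.round(1),((proj(D,v)-[290,180])*4.2).round(),((proj(S,v)-[320,160])*5).round())
d=lambda u,v:(290+u/4.2,180+v/4.2); s=lambda u,v:(320+u/5,160+v/5)
print('tipL',tri([(D,d(513,371)),(S,s(572,146))]))
E
```

```text
[[-0.004 -0.963  0.27 ]
 [-0.002  0.27   0.963]
 [-1.     0.003 -0.003]]
hinge [ 289.6 -255.2  187. ] [160. 525.] [823. 288.]
jaw [ 501.4 -314.7  186.4] [507. 400.] [611. 151.]
tipL [ 522.3 -299.8  186.3] [509. 373.] [563. 146.]
tipR [ 511.4 -338.3  186.4] [553. 412.] [631. 139.]
tipL (array([ 520.54234802, -302.9803753 ,  187.94156559]), [1.8, 1.8])
```

Call:
drive_tool([
  {"delta_pos":[0.03,0,-0.001],"angular":[0,0,0],"grip":49},
  {"delta_pos":[0.04,0,-0.001],"angular":[0,0,0],"grip":49},
  {"delta_pos":[0.045,0,0],"angular":[0,0,0],"grip":49},
  {"delta_pos":[0.04,0,0],"angular":[0,0,0],"grip":49},
  {"delta_pos":[0.03,0,0],"angular":[0,0,0],"grip":49},
  {"delta_pos":[0.017,0,0],"angular":[0,0,0],"grip":49},
  {"delta_pos":[0,0,0],"angular":[0,0,0],"grip":49},
  {"delta_pos":[0,0,0],"angular":[0,0,0],"grip":49},
  {"delta_pos":[0,0,0],"angular":[0,0,0],"grip":49},
  {"delta_pos":[0,0,0],"angular":[0,0,0],"grip":49},
])

```text
t: 25.4
tcp_pos: [375.8, -282.6, 1.5]
eef_rot: [-1.006, 1.33, 1.004]
contact_force: [0.4, 1.2, -1.0]
width: 49.1
```

```bash
python3 - <<'E'
from h import *
s=r.get_state(); p,Q=pose(s);print(s['t'],p,s['eef_rot'],s['contact_force'],s['width']);print(Q.as_matrix().round(3))
D=cam('side');S=cam('scene')
im=r.grab_frame('side')[:,:,::-1];cv2.imwrite('pics/side16.png',im);crop(im,310,230,470,340,5,'pics/side16c.png')
im=r.grab_frame('scene')[:,:,::-1];cv2.imwrite('pics/scene16.png',im);crop(im,390,190,480,265,8,'pics/scene16c.png')
for k,v in tongs_pts(p,Q,35).items(): print(k,v.round(1),((proj(D,v)-[310,230])*5).round(),((proj(S,v)-[390,190])*8).round())
k=np.array([581,-339,36.]);ax=-Q.as_matrix()[:,1]; n=Q.as_matrix()[:,2];dl=k-tongs_pts(p,Q,35)['jaw'];print('fwd',dl@ax,'lat',dl@n,'dz',dl[2])
E
```

```text
25.4 [ 375.83094766 -282.63483372    1.46927484] [-1.00641796  1.32994637  1.00350554] [ 0.37601607  1.22201392 -0.99809313] 49.122252483364974
[[-0.001 -0.963  0.271]
 [-0.003  0.271  0.963]
 [-1.     0.001 -0.004]]
hinge [ 289.3 -258.1   36.5] [ 92. 621.] [714. 681.]
jaw [ 501.  -317.8   36.4] [479. 466.] [395. 409.]
tipL [ 521.8 -302.9   36.3] [482. 431.] [322. 399.]
tipR [ 511.  -341.4   36.5] [530. 480.] [426. 385.]
fwd 82.74867978122629 lat 1.2782459478042527 dz -0.4036194337500305
```

View pics/side16c.png

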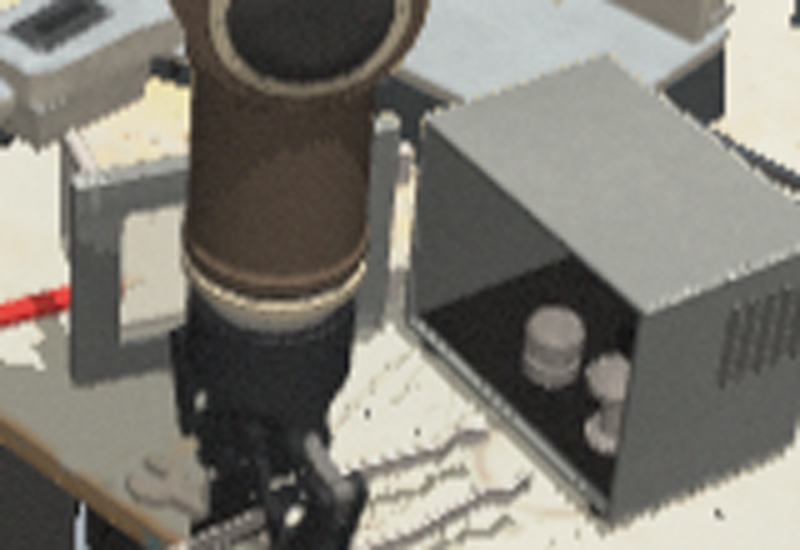

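View pics/scene16c.png

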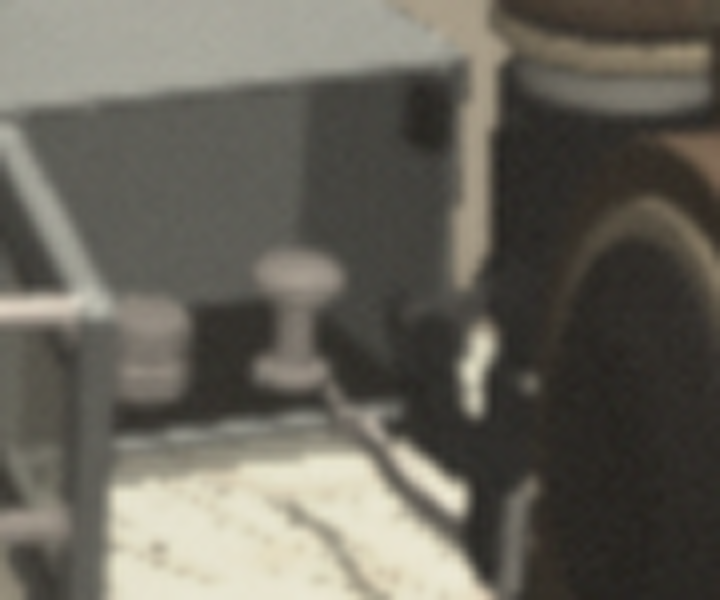

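```bash
python3 - <<'E'
from h import *
D=cam('side');S=cam('scene')
d=lambda u,v:(310+u/5,230+v/5); s=lambda u,v:(390+u/8,190+v/8)
print('tipL',tri([(D,d(483,433)),(S,s(323,368))]))
print('knob stem',tri([(D,d(617,402)),(S,s(294,325))]))
print('head',tri([(D,d(617,378)),(S,s(298,277))]),'foot',tri([(D,d(613,432)),(S,s(288,372))]))
for x in [(581,-339,18),(581,-339,36),(581,-339,65)]: print(((proj(D,x)-[310,230])*5).round(),((proj(S,x)-[390,190])*8).round())
E
```

```text
tipL (array([ 520.7165313 , -305.1552672 ,   43.59197702]), [4.8, 4.8])
knob stem (array([ 583.2035177 , -339.83755266,   37.81675573]), [2.8, 2.8])
head (array([ 580.86958432, -339.18948432,   56.68265929]), [1.6, 1.6]) foot (array([ 584.10467257, -339.88766769,   17.81310233]), [1.9, 1.9])
[607. 437.] [289. 370.]
[611. 411.] [292. 325.]
[618. 368.] [296. 252.]
```

```bash
python3 - <<'E'
from h import *
s=r.get_state(); p,Q=pose(s)
im=r.grab_frame('wrist')[:,:,::-1];cv2.imwrite('pics/w17.png',im);W=cam('wrist',s)
for dz in (30,35,40): print(dz,{k:proj(W,v+Q.apply([-0,0,0])).round(1) for k,v in tongs_pts(p,Q,dz).items()})
crop(im,220,0,440,480,1.25,'pics/w17c.png')
E
```

```text
30 {'hinge': array([324.4,  60.7]), 'jaw': array([324.1, 573.2]), 'tipL': array([366.2, 597.3]), 'tipR': array([282. , 597.4])}
35 {'hinge': array([324.5,  59. ]), 'jaw': array([324.2, 584.8]), 'tipL': array([367.3, 609.2]), 'tipR': array([281. , 609.3])}
40 {'hinge': array([324.6,  57.1]), 'jaw': array([324.2, 596.9]), 'tipL': array([368.4, 621.7]), 'tipR': array([280. , 621.8])}
```

View pics/w17.png

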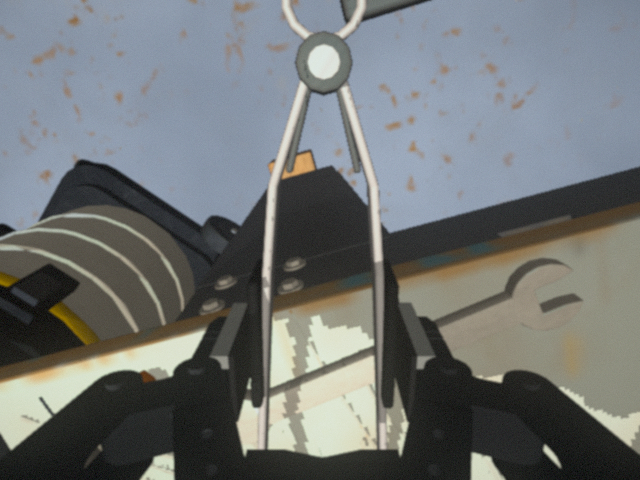

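```bash
python3 - <<'E'
from h import *
p,Q=pose(); S=cam('scene');D=cam('side')
ax=-Q.as_matrix()[:,1]; n=Q.as_matrix()[:,2]; c=p+Q.apply([-35,0,0])
for a,l in ((20,24),(60,27),(90,26),(110,25),(125,22),(135,20),(146,24)):
    for dz in (0,6): 
        v=c+a*ax+l*n+[0,0,dz]; print(a,dz,((proj(S,v)-[390,190])*8).round(),((proj(D,v)-[310,230])*5).round())
i=cv2.imread('pics/scene16.png');crop(i,420,222,465,262,16,'pics/s16z.png')
i=cv2.imread('pics/side16.png');crop(i,370,305,430,345,12,'pics/d16z.png')
E
```

```text
20 0 [477. 546.] [265. 511.]
20 6 [478. 529.] [266. 502.]
60 0 [414. 499.] [331. 480.]
60 6 [415. 482.] [331. 471.]
90 0 [377. 464.] [382. 461.]
90 6 [378. 448.] [383. 452.]
110 0 [354. 441.] [417. 449.]
110 6 [355. 425.] [418. 440.]
125 0 [343. 423.] [445. 443.]
125 6 [344. 408.] [446. 434.]
135 0 [336. 412.] [464. 439.]
135 6 [337. 396.] [465. 430.]
146 0 [312. 401.] [477. 427.]
146 6 [313. 386.] [478. 418.]
```

View pics/s16z.png

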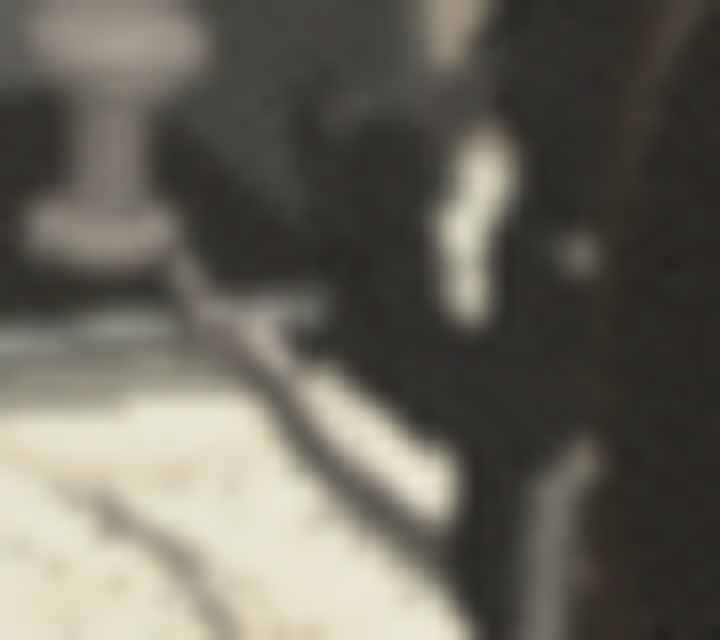

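View pics/d16z.png

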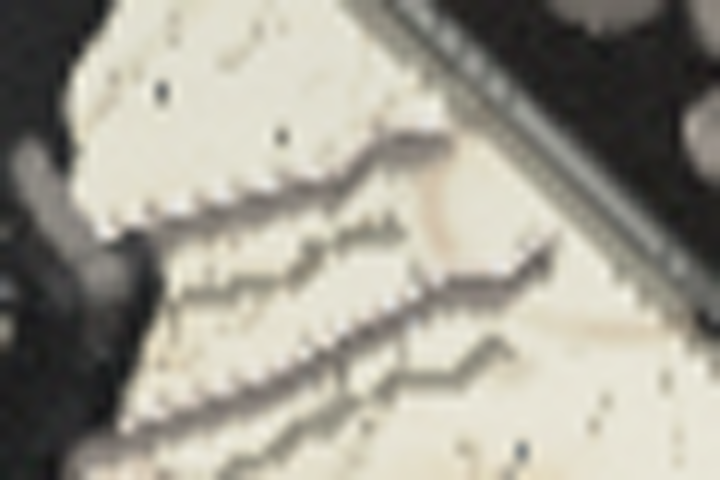

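```bash
python3 - <<'E'
from h import *
D=cam('side');S=cam('scene')
a=lambda u,v:(230+u/8,170+v/8)
b=lambda u,v:(370+u/12,305+v/12)
for e in (-6,-3,0,3,6,9):
    o=[]
    for f,h,t,s in ((a,78.4,(535,243),(517,380)),(a,78.4,(598,287),(580,418)),(b,36.5,(448,140),(398,225)),(b,36.5,(552,243),(505,343))):
        P=onz(D,f(*t),h+e);s0=onz(D,f(*s),0);o.append(((P-s0)/(h+e))[:2].round(2))
    print(e,o)
# door top corner free edge shadow? cabinet: roof corner
E
```

```text
-6 [array([ 0.  , -0.19]), array([-0.06, -0.24]), array([ 0.03, -0.31]), array([ 0.12, -0.19])]
-3 [array([-0.04, -0.23]), array([-0.1 , -0.28]), array([-0.06, -0.33]), array([ 0.02, -0.22])]
0 [array([-0.08, -0.27]), array([-0.14, -0.31]), array([-0.13, -0.36]), array([-0.05, -0.25])]
3 [array([-0.12, -0.31]), array([-0.17, -0.35]), array([-0.19, -0.38]), array([-0.12, -0.28])]
6 [array([-0.16, -0.34]), array([-0.2 , -0.38]), array([-0.24, -0.39]), array([-0.17, -0.3 ])]
9 [array([-0.19, -0.38]), array([-0.23, -0.41]), array([-0.28, -0.41]), array([-0.22, -0.32])]
```

Call:
drive_tool([
  {"delta_pos":[0.001,-0.01,0.001],"angular":[0,0,0],"grip":49},
  {"delta_pos":[0,-0.014,0.001],"angular":[0,0,0],"grip":49},
  {"delta_pos":[0,-0.016,0],"angular":[0,0,0],"grip":49},
  {"delta_pos":[0,-0.016,0],"angular":[0,0,0],"grip":49},
  {"delta_pos":[0,-0.01,0],"angular":[0,0,0],"grip":49},
  {"delta_pos":[0,-0.006,0],"angular":[0,0,0],"grip":49},
  {"delta_pos":[0,0,0],"angular":[0,0,0],"grip":49},
  {"delta_pos":[0,0,0],"angular":[0,0,0],"grip":49},
  {"delta_pos":[0,0,0],"angular":[0,0,0],"grip":49},
])

```text
t: 26.45
tcp_pos: [426.9, -295.5, -0.4]
eef_rot: [-1.004, 1.331, 1.005]
contact_force: [0.3, 0.0, -1.9]
width: 49.1
```

```bash
python3 - <<'E'
from h import *
s=r.get_state(); p,Q=pose(s);print(s['t'],p,s['eef_rot'],s['contact_force'],s['width'])
D=cam('side');S=cam('scene')
im=r.grab_frame('side')[:,:,::-1];cv2.imwrite('pics/side18.png',im);crop(im,380,280,450,340,10,'pics/side18c.png')
im=r.grab_frame('scene')[:,:,::-1];cv2.imwrite('pics/scene18.png',im);crop(im,400,205,460,255,12,'pics/scene18c.png')
for k,v in tongs_pts(p,Q,35).items(): print(k,v.round(1),((proj(D,v)-[380,280])*10).round(),((proj(S,v)-[400,205])*12).round())
k=np.array([581,-339,36.]);ax=-Q.as_matrix()[:,1]; n=Q.as_matrix()[:,2];dl=k-tongs_pts(p,Q,35)['jaw'];print('fwd',dl@ax,'lat',dl@n,'dz',dl[2])
E
```

```text
26.45 [ 426.89404496 -295.45896457   -0.42794286] [-1.00441455  1.33125579  1.00511008] [ 0.27164649  0.0024912  -1.87711709] 49.054431607137055
hinge [ 340.4 -270.9   34.8] [-324.  665.] [817. 741.]
jaw [ 552.1 -330.7   34.2] [426. 366.] [369. 360.]
tipL [ 573.  -315.8   34.1] [429. 299.] [265. 346.]
tipR [ 562.1 -354.3   34.2] [526. 393.] [416. 327.]
fwd 30.032943215789157 lat -0.14411985058739507 dz 1.8039891870326343
```

View pics/side18c.png

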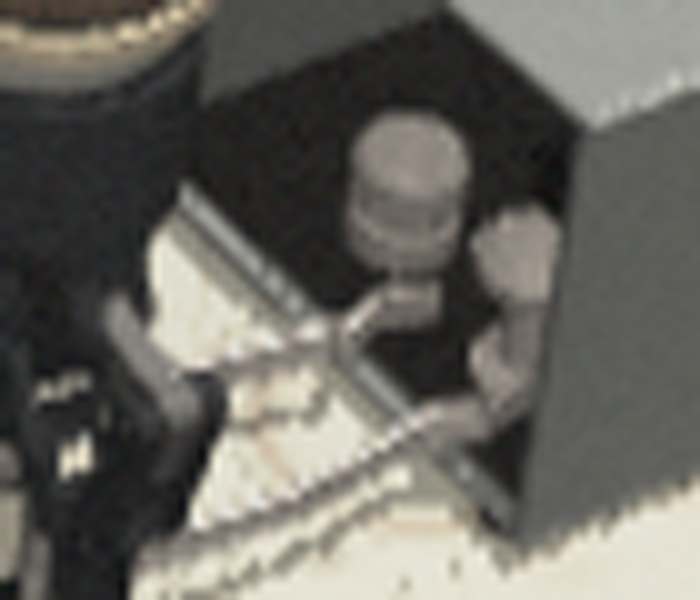

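View pics/scene18c.png

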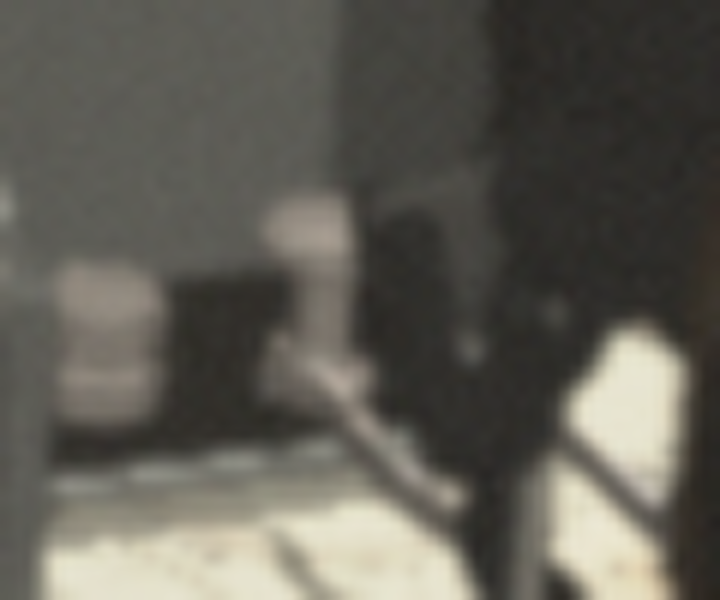

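Call:
drive_tool([
  {"delta_pos":[-0.001,-0.008,0],"angular":[0,0,0],"grip":49},
  {"delta_pos":[-0.001,-0.01,0],"angular":[0,0,0],"grip":49},
  {"delta_pos":[0,-0.01,0],"angular":[0,0,0],"grip":49},
  {"delta_pos":[0,-0.008,0],"angular":[0,0,0],"grip":49},
  {"delta_pos":[0,-0.005,0],"angular":[0,0,0],"grip":49},
  {"delta_pos":[0,0,0],"angular":[0,0,0],"grip":49},
  {"delta_pos":[0,0,0],"angular":[0,0,0],"grip":49},
  {"delta_pos":[0,0,0],"angular":[0,0,0],"grip":49},
])

```text
t: 27.35
tcp_pos: [456.7, -303.9, 1.0]
eef_rot: [-1.005, 1.331, 1.005]
contact_force: [0.3, -0.0, -0.4]
width: 49.1
```

```bash
python3 - <<'E'
from h import *
s=r.get_state(); p,Q=pose(s);print(s['t'],p,s['eef_rot'],s['contact_force'],s['width'])
D=cam('side');S=cam('scene')
im=r.grab_frame('side')[:,:,::-1];cv2.imwrite('pics/side19.png',im);crop(im,380,280,450,340,10,'pics/side19c.png')
im=r.grab_frame('scene')[:,:,::-1];cv2.imwrite('pics/scene19.png',im);crop(im,400,205,460,255,12,'pics/scene19c.png')
k=np.array([581,-339,36.]);ax=-Q.as_matrix()[:,1]; n=Q.as_matrix()[:,2];dl=k-tongs_pts(p,Q,35)['jaw'];print('fwd',dl@ax,'lat',dl@n,'dz',dl[2])
E
```

```text
27.35 [ 456.69934252 -303.85431223    0.97671442] [-1.004655    1.3311702   1.00510584] [ 0.2669676  -0.04947078 -0.36630737] 49.0937191606976
fwd -0.923342271562822 lat -0.18200413951869712 dz 0.38231023617927207
```

View pics/side19c.png

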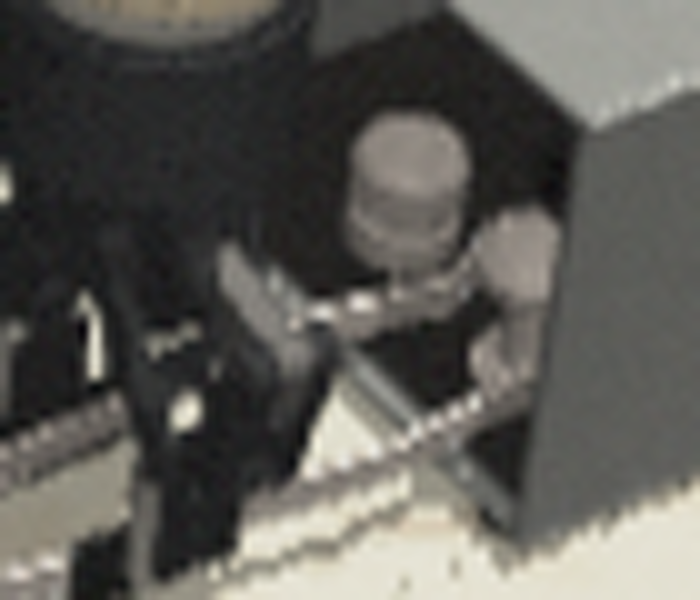

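View pics/scene19c.png

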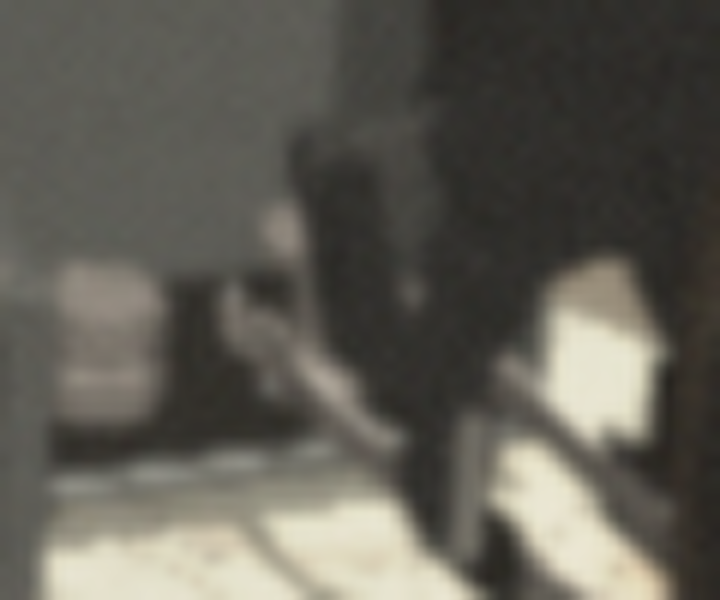

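Call:
drive_tool([
  {"delta_pos":[0,0,0],"angular":[0,0,0],"grip":46},
  {"delta_pos":[0,0,0],"angular":[0,0,0],"grip":43},
  {"delta_pos":[0,0,0],"angular":[0,0,0],"grip":41},
  {"delta_pos":[0,0,0],"angular":[0,0,0],"grip":39},
  {"delta_pos":[0,0,0],"angular":[0,0,0],"grip":36},
  {"delta_pos":[0,0,0],"angular":[0,0,0],"grip":30},
  {"delta_pos":[0,0,0],"angular":[0,0,0],"grip":28},
  {"delta_pos":[0,0,0],"angular":[0,0,0],"grip":28},
  {"delta_pos":[0,0,0],"angular":[0,0,0],"grip":28},
], force=60)

```text
t: 28.35
tcp_pos: [457.1, -304.0, 1.1]
eef_rot: [-1.005, 1.331, 1.005]
contact_force: [-0.1, -0.7, -0.1]
width: 36.3
```

```bash
python3 - <<'E'
from h import *
s=r.get_state(); p,Q=pose(s);print(s['t'],p,s['eef_rot'],s['contact_force'],s['wrist_torque'],s['width'])
im=r.grab_frame('side')[:,:,::-1];crop(im,380,280,450,340,10,'pics/side20c.png')
im=r.grab_frame('scene')[:,:,::-1];crop(im,400,205,460,255,12,'pics/scene20c.png')
E
```

```text
28.35 [ 457.05464782 -303.99949967    1.08814363] [-1.00499287  1.33096756  1.00471422] [-0.14718681 -0.66569736 -0.09058408] [-0.05889669  0.08467644 -0.0349035 ] 36.27292567648948
```

View pics/side20c.png

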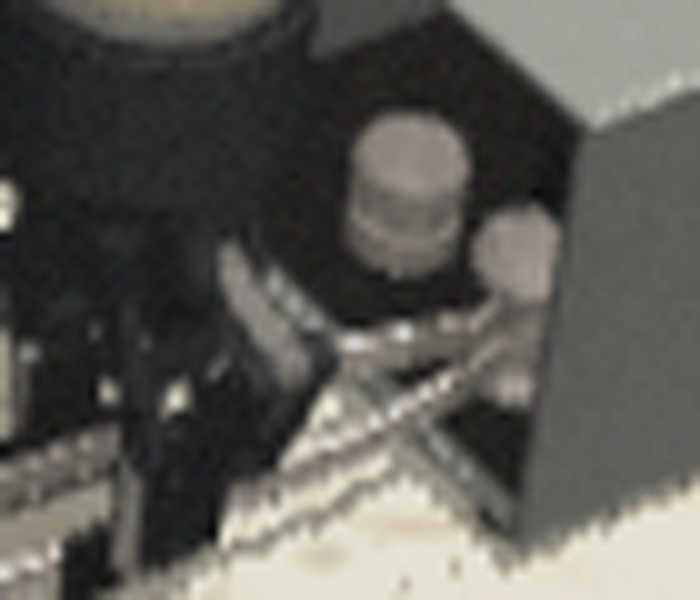

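View pics/scene20c.png

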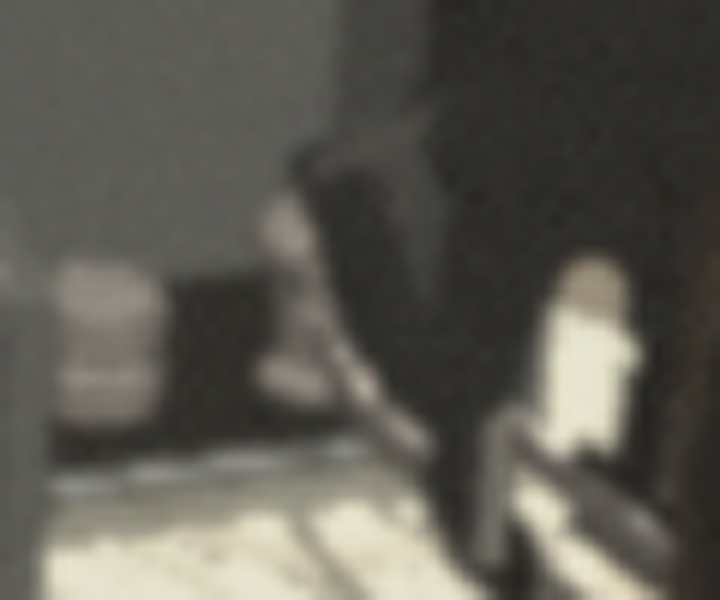

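Call:
drive_tool([
  {"delta_pos":[0,0,0],"angular":[0,0,0],"grip":28},
  {"delta_pos":[-0.005,0,0],"angular":[0,0,0],"grip":28},
  {"delta_pos":[-0.01,0,0],"angular":[0,0,0],"grip":28},
  {"delta_pos":[-0.01,0,0],"angular":[0,0,0],"grip":28},
  {"delta_pos":[-0.005,0,0],"angular":[0,0,0],"grip":28},
  {"delta_pos":[0,0,0],"angular":[0,0,0],"grip":28},
  {"delta_pos":[0,0,0],"angular":[0,0,0],"grip":28},
], force=70)

```text
t: 29.15
tcp_pos: [457.3, -303.8, 23.8]
eef_rot: [-1.005, 1.331, 1.005]
contact_force: [0.9, 0.0, -1.2]
width: 35.4
```

```bash
python3 - <<'E'
from h import *
s=r.get_state(); p,Q=pose(s);print(s['t'],p,s['eef_rot'],s['contact_force'],s['wrist_torque'],s['width'])
im=r.grab_frame('side')[:,:,::-1];crop(im,380,270,450,330,10,'pics/side21c.png')
im=r.grab_frame('scene')[:,:,::-1];crop(im,400,205,460,255,12,'pics/scene21c.png')
E
```

```text
29.15 [ 457.26070951 -303.78764329   23.75810661] [-1.00536507  1.33055947  1.00476184] [ 0.89350536  0.04507293 -1.24222769] [0.02447092 0.01319007 0.01619394] 35.42184528488637
```

View pics/side21c.png

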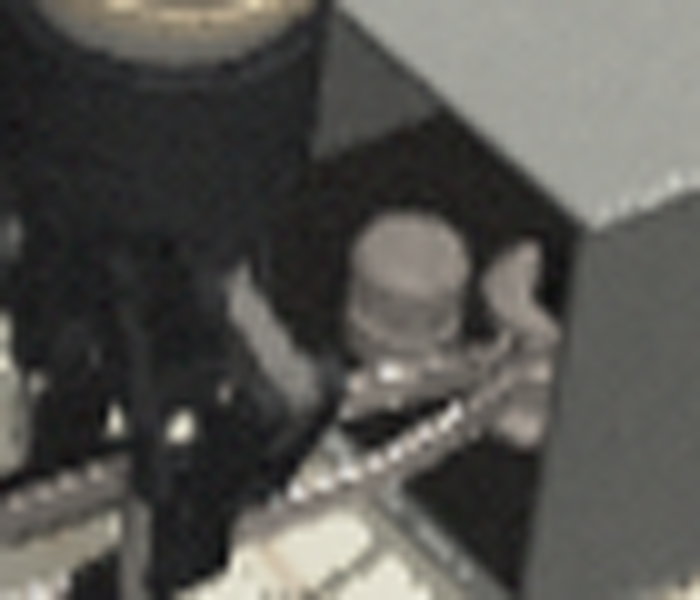

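View pics/scene21c.png

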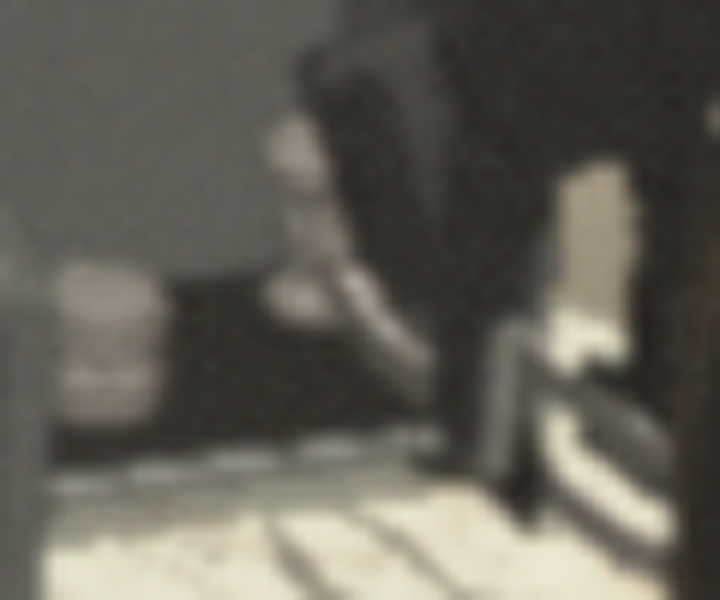

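Call:
drive_tool([
  {"delta_pos":[0,0.008,0],"angular":[0,0,0],"grip":28},
  {"delta_pos":[0,0.015,0],"angular":[0,0,0],"grip":28},
  {"delta_pos":[0,0.02,0],"angular":[0,0,0],"grip":28},
  {"delta_pos":[0,0.025,0],"angular":[0,0,0],"grip":28},
  {"delta_pos":[0,0.025,0],"angular":[0,0,0],"grip":28},
  {"delta_pos":[0,0.025,0],"angular":[0,0,0],"grip":28},
  {"delta_pos":[0,0.02,0],"angular":[0,0,0],"grip":28},
  {"delta_pos":[0,0.012,0],"angular":[0,0,0],"grip":28},
  {"delta_pos":[0,0,0],"angular":[0,0,0],"grip":28},
  {"delta_pos":[0,0,0],"angular":[0,0,0],"grip":28},
])

```text
t: 30.25
tcp_pos: [349.4, -273.6, 24.1]
eef_rot: [-1.006, 1.33, 1.004]
contact_force: [1.2, -0.9, -1.8]
width: 35.4
```

```bash
python3 - <<'E'
from h import *
s=r.get_state(); p,Q=pose(s);print(s['t'],p,s['eef_rot'],s['contact_force'],s['wrist_torque'],s['width'])
im=r.grab_frame('side')[:,:,::-1];crop(im,310,220,470,340,5,'pics/side22c.png')
E
```

```text
30.25 [ 349.44609089 -273.5649413    24.05098571] [-1.0057447   1.33037828  1.00406268] [ 1.20194958 -0.91453595 -1.821255  ] [0.00206743 0.04435598 0.01274484] 35.37041608231719
```

View pics/side22c.png

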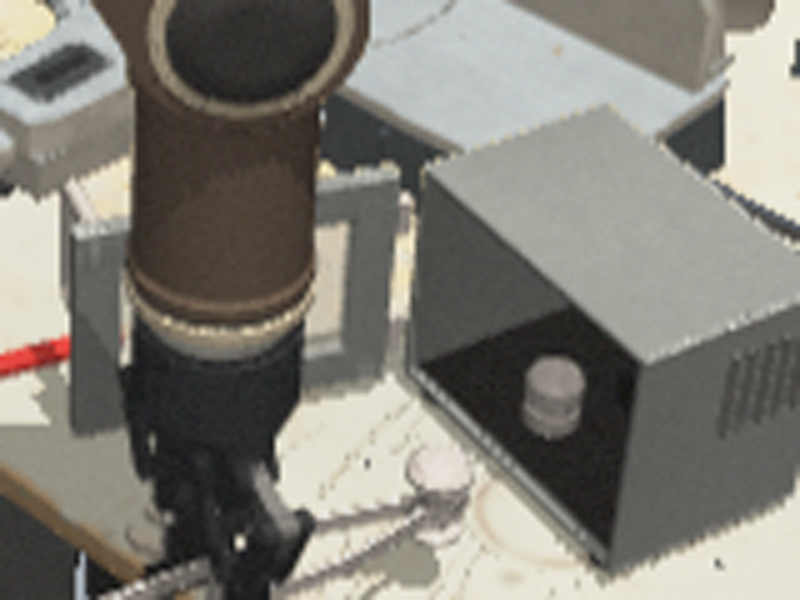

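Out through the doorway, with the plain knob still in place. Raising now.

Call:
drive_tool([
  {"delta_pos":[-0.01,0,0],"angular":[0,0,0],"grip":28},
  {"delta_pos":[-0.025,0,0],"angular":[0,0,0],"grip":28},
  {"delta_pos":[-0.03,0,0],"angular":[0,0,0],"grip":28},
  {"delta_pos":[-0.035,0,0],"angular":[0,0,0],"grip":28},
  {"delta_pos":[-0.035,0,0],"angular":[0,0,0],"grip":28},
  {"delta_pos":[-0.025,0,0],"angular":[0,0,0],"grip":28},
  {"delta_pos":[-0.012,0,0],"angular":[0,0,0],"grip":28},
  {"delta_pos":[0,0,0],"angular":[0,0,0],"grip":28},
  {"delta_pos":[0,0,0],"angular":[0,0,0],"grip":28},
  {"delta_pos":[0,0,0],"angular":[0,0,0],"grip":28},
])

```text
t: 31.3
tcp_pos: [348.7, -272.6, 151.8]
eef_rot: [-1.004, 1.332, 1.007]
contact_force: [-0.5, 0.1, -2.2]
width: 35.7
```

Call:
drive_tool([
  {"delta_pos":[0,0,0],"angular":[0,0,0],"grip":28},
  {"delta_pos":[0,0,0],"angular":[0,0,0],"grip":28},
  {"delta_pos":[0,0,0],"angular":[0,0,0],"grip":28},
  {"delta_pos":[0,0,0],"angular":[0,0,0],"grip":28},
  {"delta_pos":[0,0,0],"angular":[0,0,0],"grip":28},
  {"delta_pos":[0,0,0],"angular":[0,0,0],"grip":28},
])

```text
t: 31.9
tcp_pos: [349.3, -273.0, 152.8]
eef_rot: [-1.005, 1.331, 1.005]
contact_force: [-0.7, -0.2, -1.4]
width: 35.8
```

```bash
python3 - <<'E'
from h import *
s=r.get_state(); p,Q=pose(s);print(s['t'],p,s['contact_force'],s['dq'].round(3),s['width'])
im=r.grab_frame('side')[:,:,::-1];crop(im,290,170,480,320,4.2,'pics/side23c.png')
im=r.grab_frame('scene')[:,:,::-1];crop(im,360,130,520,250,5,'pics/scene23c.png')
E
```

```text
31.9 [ 349.29010595 -272.99923087  152.83578891] [-0.69851196 -0.22887005 -1.41191622] [-0.001 -0.001  0.    -0.     0.    -0.001 -0.001] 35.757173482770206
```

View pics/side23c.png

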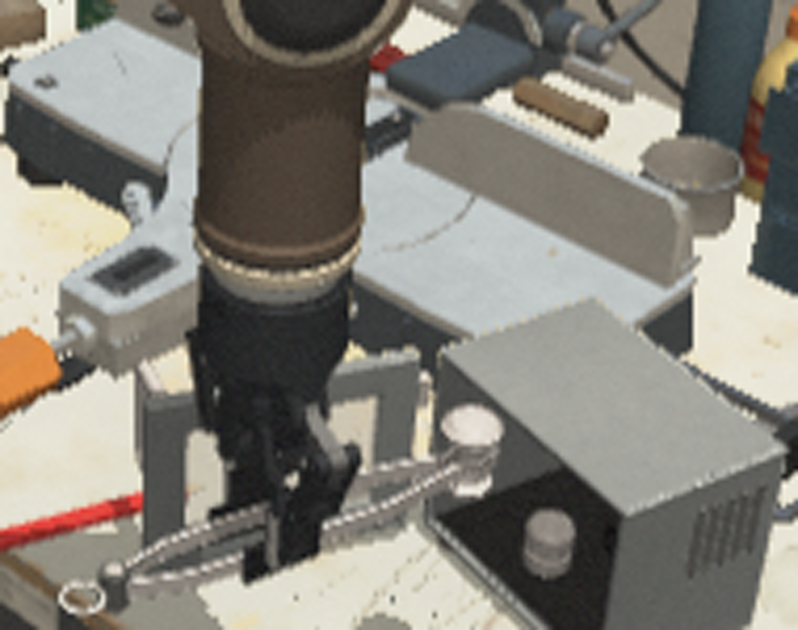

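View pics/scene23c.png

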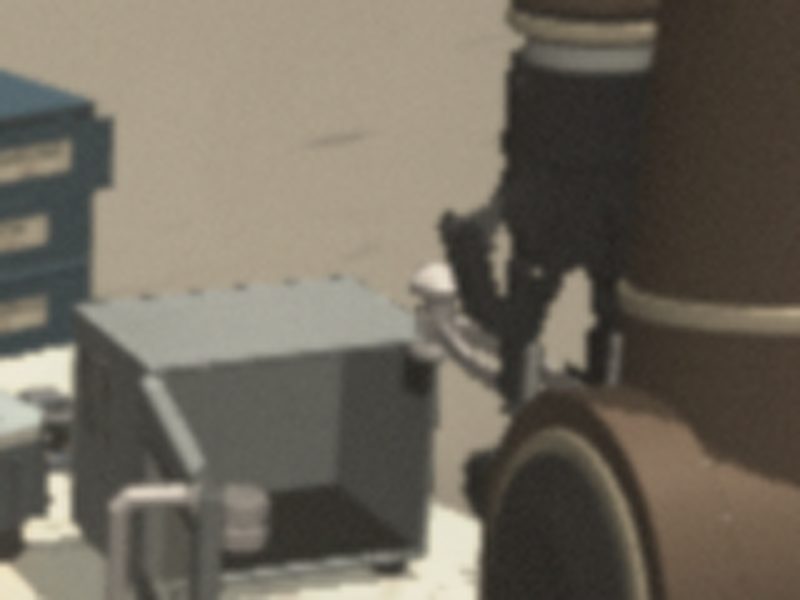

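```bash
python3 - <<'E'
from h import *
D=cam('side');S=cam('scene')
print('foot',tri([(D,(290+472/4.2,170+486/4.2)),(S,(360+427/5,130+348/5))]),'head',tri([(D,(290+472/4.2,170+430/4.2)),(S,(360+436/5,130+283/5))]))
print(r.close_job())
s=r.get_state();print(s['t'],s['width'])
E
```

```text
foot (array([ 479.96217194, -309.76215601,  165.86919496]), [1.1, 1.1]) head (array([ 476.2852386 , -307.97193111,  204.71983358]), [0.4, 0.4])
the job is handed in; nothing more can be done
None
the job is handed in; nothing more can be done
```

The job is done and handed in. The mushroom knob is held still in the closed tongs in front of the cabinet, with about 16 cm of air under it.

- **Door:** I gripped the handle bar and swung the door to about 1.75 rad, keeping the force on the tool under about 10 N.
- **First tongs grasp failed:** the tongs stayed on the bench, and I only noticed once I was at the cabinet. The cameras showed the real fingertips 25–30 mm behind the reported TCP. I went back, gripped lower (about 7 N on the bench) and confirmed the lift in the pictures.
- **Knob:** I slid the open jaws over the stem and closed them, and the opening stopped at 36 mm as expected for a 14 mm stem. I then lifted about 23 mm off the mat, backed straight out and raised it. Only the tongs touched the knob.

**Last checks:**
- Two views put the foot at about 166 mm and the head at about 205 mm above the bench, upright and about 75 mm in front of the doorway. That agrees with about 170 mm worked out from the arm pose.
- The arm was at rest with the opening steady at about 36 mm and a grip of 70 N. Robot time was about 32 s of the 72 s allowed.
- The plain knob stood in its place in the last pictures. I did not photograph the spray can and tape again at the end, but the arm did not go back near them after picking up the tongs.
- Height readings of the tong tips disagreed by about 5 mm between the scene and side cameras. The shadow check showed the tongs level, and the grasp worked.

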